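Change the syringes in the pump and clamp its pusher

TASK

Change the syringes in the pump: loosen the clamp knob on the pusher carriage, slide the carriage right back, and move the spent syringes (plunger pushed in) from the channels to the steel waste dish. Lay every full syringe from the tray in a channel of its own, the right way round with its flange down in the slot. Then slide the pusher up snugly against all their plungers and turn the knob fully tight, leaving the other things on the counter alone.

Things in the scene. Friction and masses are not known exactly. Their poses are not given: they have to be found in the camera images.
- pump: Bench syringe pump for up to four syringes, fixed: white housing 380 x 250 mm, bed 36 mm above the counter. Origin: on the counter, under the middle of its width, 158 mm from the tips' end. +x runs along the channels from the tips' end to the drive end (away from the robot, may be turned a little); z up. A drive housing 90 mm high fills x = 172 to 222 mm. Channels at y = -87, -29, 29, 87 mm.
- saddles (a point): Middle of the first row of vee saddles (pump x = -119 mm), 66 mm above the counter. Each channel has two aluminium vee saddles that centre a barrel: the first fills x = -130 to -108 mm, the second x = -43 to -33 mm; tops 70 mm above the counter, each vee about 40 mm wide at its mouth. The 65 mm between them is free for fingers down to the bed. A flange cannot lie in a saddle.
- slot (a point): Middle of the slot for the finger flanges (pump x = -28 mm), 66 mm above the counter. It lies between the second saddles and a row of steel teeth that lean back: 11 mm wide at the flange, wider above; teeth's tops 78 mm above the counter, 20 mm between teeth for the plunger. So a syringe lies down one way round only: tip to the pump's -x, flange in the slot, plunger towards the pusher.
- channel0 (a point): Channel 0 of the pump: where the middle of a seated syringe's barrel lies, on its axis, 66 mm above the counter, 30 mm above the bed; axes as the pump's. A seated syringe's axes point as the pump's do; it has about 3 mm of play each way along x. Any channel may be used; neighbours are 58 mm apart.
- channel1 (a point): Channel 1 of the pump: where the middle of a seated syringe's barrel lies, on its axis, 66 mm above the counter, 30 mm above the bed; axes as the pump's. A seated syringe's axes point as the pump's do; it has about 3 mm of play each way along x. Any channel may be used; neighbours are 58 mm apart.
- channel2 (a point): Channel 2 of the pump: where the middle of a seated syringe's barrel lies, on its axis, 66 mm above the counter, 30 mm above the bed; axes as the pump's. A seated syringe's axes point as the pump's do; it has about 3 mm of play each way along x. Any channel may be used; neighbours are 58 mm apart.
- channel3 (a point): Channel 3 of the pump: where the middle of a seated syringe's barrel lies, on its axis, 66 mm above the counter, 30 mm above the bed; axes as the pump's. A seated syringe's axes point as the pump's do; it has about 3 mm of play each way along x. Any channel may be used; neighbours are 58 mm apart.
- carriage (a joint): Place of the pusher carriage along the pump's x, m: 0 = fully forward (pusher face at pump x = -10 mm), 0.100 = right back at its stop (face at x = 90 mm). Clamp loose: it slides with about 2 N and stays where left. Clamp tight: it does not move. It starts clamped near the spent plungers, too far forward for a full syringe to be laid in. Against seated full syringes pushed home it reads about 0.027.
- pusher (a point): Middle of the pusher's front face, 66 mm above the counter, riding on the carriage; axes as the pump's (+x is backward). The pusher is a steel bar 14 mm thick with a rubber face, 214 mm wide, from 49 to 83 mm above the counter. Behind its middle: the grey carriage block, 64 mm wide, from 14 to 75 mm behind the face, top 86 mm above the counter, with the clamp knob on top.
- knob (a joint): Angle of the clamp knob, rad: 0 = fully loose, at its stop; 2.2 = fully tight, at its stop; it grows clockwise seen from above. Below 1.2 the carriage is free, above 1.9 it is firmly clamped. It turns with 0.1 N m, somewhat more when tight, and stays where it is left. It starts tight.
- knob_grip (a point): Grip point of the black clamp knob, on its upright axis, 109 mm above the counter, 45 mm behind the pusher's face; rides on the carriage. The knob is a bar 54 mm long (along this point's x, which turns with it), 14 mm thick (y) and 26 mm high (95 to 121 mm above the counter) on a round foot 42 mm across, 87 to 95 mm above the counter.
- tray: Flat steel tray, fixed, 220 x 330 mm (x, y), rim 14 mm high, inner floor 3 mm above the counter; the full syringes wait on it side by side. Origin: centre of its underside.
- syringe0: Full, capped syringe, rigid, 158 mm long, about 60 g; may be absent. Origin: on its axis, middle of the barrel, 12 mm above what it lies on. +x points from tip to plunger; lies either way round. Frosted barrel 24 mm across, x = -45 to 45 mm; grey cap 11 mm across to x = -63; flange at x = 45 to 49, 44 mm wide (y), 24 high (z); blue plunger 12 mm wide, thumb disc 23 mm across ending at x = 95.
- syringe1: Full, capped syringe, rigid, 158 mm long, about 60 g; may be absent. Origin: on its axis, middle of the barrel, 12 mm above what it lies on. +x points from tip to plunger; lies either way round. Frosted barrel 24 mm across, x = -45 to 45 mm; grey cap 11 mm across to x = -63; flange at x = 45 to 49, 44 mm wide (y), 24 high (z); blue plunger 12 mm wide, thumb disc 23 mm across ending at x = 95.
- syringe2: Full, capped syringe, rigid, 158 mm long, about 60 g; may be absent. Origin: on its axis, middle of the barrel, 12 mm above what it lies on. +x points from tip to plunger; lies either way round. Frosted barrel 24 mm across, x = -45 to 45 mm; grey cap 11 mm across to x = -63; flange at x = 45 to 49, 44 mm wide (y), 24 high (z); blue plunger 12 mm wide, thumb disc 23 mm across ending at x = 95.
- syringe3: Full, capped syringe, rigid, 158 mm long, about 60 g; may be absent. Origin: on its axis, middle of the barrel, 12 mm above what it lies on. +x points from tip to plunger; lies either way round. Frosted barrel 24 mm across, x = -45 to 45 mm; grey cap 11 mm across to x = -63; flange at x = 45 to 49, 44 mm wide (y), 24 high (z); blue plunger 12 mm wide, thumb disc 23 mm across ending at x = 95.
- spent0: Spent, capped syringe, rigid, about 30 g, lying in channel 0 of the pump at the start; may be absent. As the full ones (same origin, axes, barrel, cap and flange), but with its plunger pushed in: the thumb disc ends at x = 68 mm, so it is only 131 mm long.
- spent1: Spent, capped syringe, rigid, about 30 g, lying in channel 1 of the pump at the start; may be absent. As the full ones (same origin, axes, barrel, cap and flange), but with its plunger pushed in: the thumb disc ends at x = 68 mm, so it is only 131 mm long.
- spent2: Spent, capped syringe, rigid, about 30 g, lying in channel 3 of the pump at the start; may be absent. As the full ones (same origin, axes, barrel, cap and flange), but with its plunger pushed in: the thumb disc ends at x = 68 mm, so it is only 131 mm long.
- waste_dish: Open steel dish for the spent syringes, fixed, 220 x 170 mm (x, y) and 50 mm high, walls 3 mm, floor 3 mm above the counter. Origin: centre of its underside.
- cotton_jar: Bystander: a glass jar of cotton balls with a steel lid, 100 mm across, 156 mm high. Origin: centre of its underside.
- wipes_tub: Bystander: a round white tub of wipes with a dark lid, 104 mm across, 185 mm high. Origin: centre of its underside.
- swab_box: Bystander: a dark cardboard box, 100 x 130 mm, 58 mm high. Origin: centre of its underside.
Things that resemble listed ones, but are neither listed nor needed, are in the scene too. Leave any orange or yellow look-alike of the syringe3 alone. What is shaped like the syringe1 but pink is not meant.

How it is judged:
By the outcome, as a careful person would: the job done as asked, in the order asked, and still so for the second after the job is handed in, with the robot touching nothing.
Of spent0, spent1, spent2 only 1 to 3 are there at a start; the rules pass over those that are not, and their reading is None.
Of syringe0, syringe1, syringe2, syringe3 only 3 to 4 are there at a start; the rules pass over those that are not, and their reading is None.
At some moment in a run one of syringe0, syringe1, syringe2, syringe3 may be knocked a few centimetres aside while the robot is not near it.
Once in a run the grip may slacken for a moment while it holds something.
It also fails if it takes over 210 s, if anything falls off the work surface, if the arm or the gripper's body presses on something with over 40 N, if the wrist force passes 120 N, or if a joint passes its speed limit or range.

ROBOT

A 6-joint arm with a two-finger parallel gripper is mounted at the origin on the work surface. World frame = base frame: x ahead of the robot, y to its left, z up, the work surface at z = 0. Lengths are in m, angles in rad, forces in N, time in s.
With the tool pointing down it reaches from about 0.275 to 0.775 m from the base axis. Payload 14.6 kg.
Tool frame: the origin (TCP) lies on the front face of the gripper's body, between the roots of the fingers; the fingertips stand 73 mm ahead of it and the grasp point (between the pads) lies 54 mm ahead of it; x points along the fingers, y is the direction in which the jaws open and shut, and the axes are right-handed (so a half turn about x gives the same grasp; the last joint's range is limited). The gripper opens to 85 mm and grips with 20 to 120 N. Pads are 22 mm wide; open, the fingers measure 114 mm over their backs; the gripper's body (76 mm by 85 mm) begins 54 mm behind the grasp point. The pads swing forward as they close: fully open they stand 13 mm farther back than shut.
Start: joints at [1.063, 0.263, -0.048, 1.259, 0, 1.415], TCP at [0.181, 0.493, 0.304] pointing down, gripper open.
Joint ranges: [-2.65, 2.65], [-0.89, 1.7], [-1.18, 1.37], [-2.13, 2.11], [-1.35, 1.29], [-3.14, 3.14]. Speed limits (rad/s): [1.89, 1.89, 2.57, 2.79, 3.14, 3.14].

INTERFACE

Orientations are given as a 3x3 rotation matrix whose columns are the frame's x, y, z axes.
In Python, from plant import status, vision, order gives the robot as it stands.
- The arm moves only by the shell command python3 -m inch 'ROWS' [OPENING] [FORCE]. ROWS is JSON, a list of rows, each a list of 4 numbers: the shift along the tool's x, y, z in mm, then the turn about the tool's x in degrees. In form: [[x, y, z, yaw], ...]. A call has 1 to 20 rows; each row shifts and turns the commanded pose from where the row before left it, along the tool's axes as they then stand; what a row does not reach is not made up. A row lasts 1/12 s, in which the tool goes at most 41.7 mm and 7.16 degrees, less where a joint would pass 70% of its speed; a pose out of reach is approached as far as the arm can. A call is refused whole if a number of a shift passes 41.7 or a number of a turn 7.16, either way. A call with a gripper value outside its range is refused whole. OPENING is the finger opening in mm, from 0 to 85.4, set as the call begins (- or left out, the last holds). The fingers move at their own pace and stop on an object; FORCE is the grip in N (left out, the last holds). Time passes only in rows, so rows that do not move let the fingers close. It gives the time, the measured TCP pose, the force and the opening at its end, in the units of the state.
- status.state(): the state, without advancing time (a new reading comes with each control period).
- vision.snapshot(name): name is "scene" or "side" or "wrist"; returns a dict with "color" (420x560x3 uint8, red, green, blue), "range_z" (420x560 float32, m along the optical axis (not along the pixel's ray), 0 where there is no reading), "intrinsics" (3x3 intrinsics, pixels), "R" (3x3) and "t" (3): a world point X has camera coordinates R X + t. Camera axes: x right, y down, z forward; pixel columns grow to the right and rows downward; lengths in m; the calibration is good to about 2 mm. A picture is of the moment at which its call begins.
- order.finish_job(): hands the job in, once; it reports no verdict.
The state is a dict: "time_s": time; "joint_positions": joint angles; "qvel": joint speeds; "effort": joint torques, N m; "position": TCP position; "ee_rot": TCP orientation; "force": force on the tool from outside, world axes, zero at the start; "ft_torque": the same for the moment, N m; "finger_gap": finger opening in m.
Only numpy, scipy, OpenCV 4.12 (cv2) and the standard library are available. Lean on these libraries where they do the work, as an engineer would, in place of code of your own. Each camera call takes 0.05 s, during which the arm holds its last target.

## Working session

There is one attempt and no reset: what is moved stays moved. The work goes in short steps, Python scripts to look and compute and a shell command to move; the robot and the scene stay as the last step left them, time stands still between calls to the robot, and variables do not carry over. Pictures are saved under pics/ and viewed, and the job is handed in when it is done.

```bash
ls; mkdir -p pics; python3 - <<'E'
from plant import status, vision
import cv2,numpy as np
s=status.state()
print(s)
for n in ["scene","side","wrist"]:
    d=vision.snapshot(n)
    cv2.imwrite(f"pics/{n}0.png",cv2.cvtColor(d["color"],cv2.COLOR_RGB2BGR))
    print(n,d["intrinsics"].round(1).tolist(),d["R"].round(4).tolist(),d["t"].round(4).tolist())
E
```

```text
pics
{'time_s': 0.0, 'joint_positions': array([ 1.06267812e+00,  2.63547090e-01, -4.89453486e-02,  1.25939694e+00,
       -3.71833305e-05,  1.41546511e+00]), 'qvel': array([ 0.00077355,  0.00067473,  0.00235986, -0.00112602, -0.00116272,
        0.00022167]), 'effort': array([-2.43512164e-03, -6.37622380e+01,  3.84559965e+01,  1.42336704e-02,
       -1.93337901e-04,  1.83018341e-05]), 'position': array([0.18132492, 0.49248084, 0.30340944]), 'ee_rot': array([[-4.99323812e-04,  3.45514198e-01,  9.38413389e-01],
       [-9.73052909e-04,  9.38412894e-01, -3.45514534e-01],
       [-9.99999402e-01, -1.08564951e-03, -1.32368308e-04]]), 'force': array([-0.0512121 , -0.36710548, -0.93694181]), 'ft_torque': array([-0.04073424, -0.01631295,  0.01565117]), 'finger_gap': 0.08542370884175465}
scene [[480.7, 0.0, 272.6], [0.0, 480.7, 208.2], [0.0, 0.0, 1.0]] [[0.0412, 0.9991, -0.0092], [0.693, -0.0352, -0.7201], [-0.7198, 0.0233, -0.6938]] [-0.0831, -0.3098, 1.6987]
side [[492.1, 0.0, 281.2], [0.0, 492.1, 204.8], [0.0, 0.0, 1.0]] [[-0.9493, -0.3144, 0.0051], [-0.1947, 0.5752, -0.7945], [0.2469, -0.7552, -0.6073]] [0.5272, 0.1423, 1.6377]
wrist [[289.5, 0.0, 280.4], [0.0, 289.5, 207.4], [0.0, 0.0, 1.0]] [[0.3454, 0.9384, -0.0001], [0.893, -0.3287, 0.3075], [0.2885, -0.1063, -0.9516]] [-0.5247, -0.0405, 0.3797]
```

View pics/scene0.png

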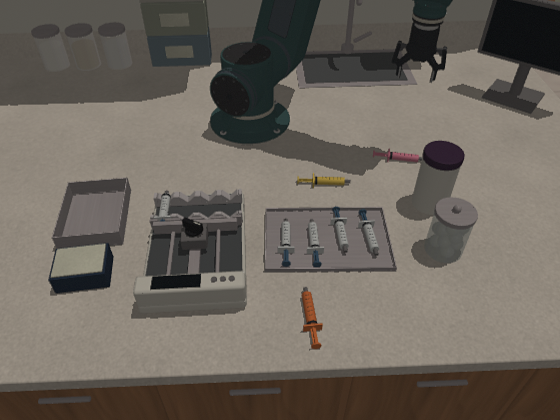

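View pics/side0.png

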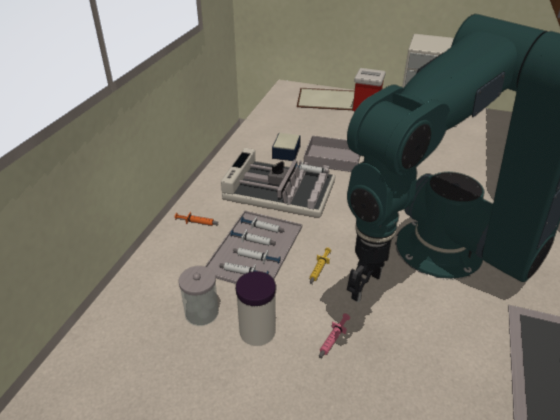

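View pics/wrist0.png

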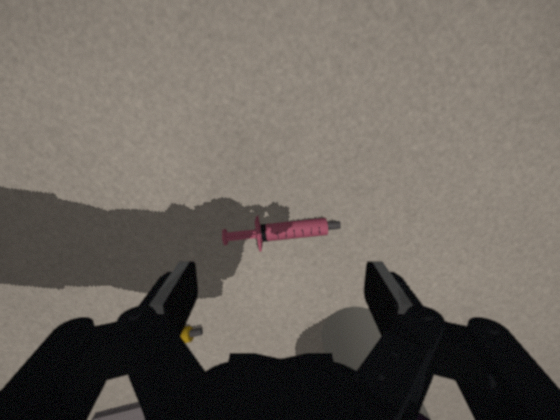

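```bash
cat > h.py <<'E'
import numpy as np, cv2
from plant import status, vision
def snap(n):
    d=vision.snapshot(n); return d
def save(d,name,box=None,k=1):
    im=cv2.cvtColor(d["color"],cv2.COLOR_RGB2BGR)
    if box: x0,y0,x1,y1=box; im=im[y0:y1,x0:x1]
    if k!=1: im=cv2.resize(im,None,fx=k,fy=k,interpolation=cv2.INTER_CUBIC)
    cv2.imwrite("pics/"+name,im)
def plane(d,u,v,z):
    K,R,t=d["intrinsics"],d["R"],d["t"]
    r=R.T@np.linalg.solve(K,[u,v,1.0]); c=-R.T@t
    return c+r*(z-c[2])/r[2]
def cloud(d):
    K,R,t=d["intrinsics"],d["R"],d["t"]
    v,u=np.mgrid[:420,:560]; Z=d["range_z"].astype(float)
    P=np.stack([(u-K[0,2])/K[0,0]*Z,(v-K[1,2])/K[1,1]*Z,Z],-1)
    W=(P-t)@R; W[Z<=0]=np.nan
    return W
def proj(d,X):
    c=d["R"]@np.asarray(X)+d["t"]; p=d["intrinsics"]@c; return p[:2]/p[2]
def go(target_tcp,yaw=None):
    """print shift in tool axes (mm) at current orientation; target: world TCP. yaw: desired world angle (deg) of tool y axis mod 180"""
    s=status.state(); R=s["ee_rot"]; 
    d=R.T@(np.asarray(target_tcp)-s["position"])*1000
    a=np.degrees(np.arctan2(R[1,1],R[0,1]))
    print("shift",d.round(1),"yaw now",round(a,2), "t",round(s["time_s"],2))
    if yaw is not None:
        # tool x is down: positive turn about x => tool-y angle decreases
        for k in (-180,0,180):
            w=-(yaw+k-a); w=(w+540)%360-180
        for w in sorted({round((-(yaw-a)+k+720+180)%360-180,2) for k in (0,180)}): print("turn option",w, "j6",s["joint_positions"][5].round(2))
E
python3 - <<'E'
from h import *
d=snap("scene"); np.savez("pics/s0.npz",**d)
save(d,"s_pump.png",(130,170,260,320),5); save(d,"s_tray.png",(255,190,405,290),5)
W=cloud(d)
m=(W[...,2]>0.03)&(W[...,0]>0.2)
import collections
for z0 in (0.03,0.06,0.075,0.085,0.1):
    pass
for (u,v) in [(193,205),(240,200),(160,200),(195,260),(150,290),(240,285),(330,240),(100,200)]:
    print(u,v,W[v,u].round(3))
E
```

```text
193 205 [ 0.46  -0.158  0.032]
240 200 [ 0.463 -0.026  0.048]
160 200 [ 0.468 -0.243  0.063]
195 260 [ 0.673 -0.135  0.048]
150 290 [ 0.791 -0.22   0.091]
240 285 [ 0.786 -0.021  0.09 ]
330 240 [0.585 0.212 0.005]
100 200 [ 0.393 -0.438  0.003]
```

View pics/s_pump.png

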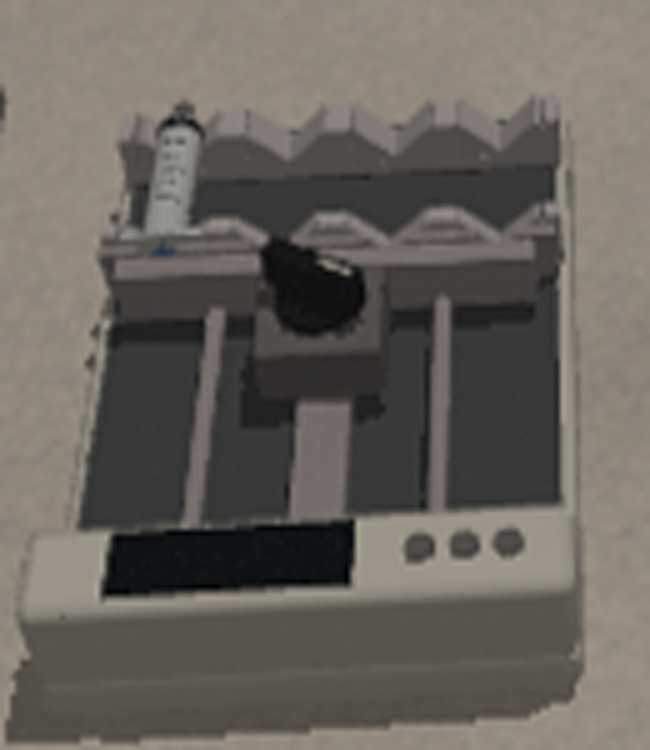

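View pics/s_tray.png

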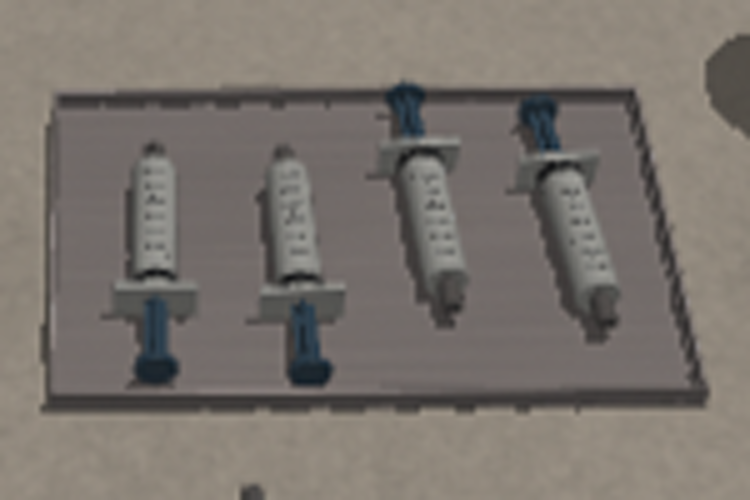

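```bash
python3 - <<'E'
from h import *
d=dict(np.load("pics/s0.npz")); W=cloud(d)
W2=W[...,2]; 
box=np.zeros((420,560),bool); box[170:320,125:260]=1
def rect(lo,hi,name,extra=True):
    m=box&(W2>lo)&(W2<hi)&extra
    P=W[m][:,:2].astype(np.float32); 
    r=cv2.minAreaRect(P*1000); print(name,len(P),np.round(r[0],1),np.round(r[1],1),round(r[2],2), "zmed",np.median(W2[m]).round(4))
rect(0.086,0.096,"drive top",W[...,0]>0.74)
rect(0.066,0.075,"saddle tops 1",W[...,0]<0.43)
rect(0.076,0.09,"pusher",(W[...,0]<0.60)&(W[...,0]>0.45))
rect(0.1,0.13,"knob",True)
rect(0.02,0.2,"all",True)
# housing edges fit: drive front edge
m=box&(W2>0.086)&(W2<0.096)&(W[...,0]>0.74)
P=W[m]
for lo in np.arange(-0.29,0.02,0.03):
    q=P[(P[:,1]>lo)&(P[:,1]<lo+0.03)]
    if len(q): print(lo.round(2),q[:,0].min().round(4),q[:,0].max().round(4))
print(P[:,1].min(),P[:,1].max())
# tray region
m=np.zeros_like(box); m[200:280,255:400]=1
m&=(W2>0.010)&(W2<0.05)
P=W[m][:,:2].astype(np.float32); print("tray",cv2.minAreaRect(P*1000))
m=np.zeros_like(box); m[170:260,50:140]=1
m&=(W2>0.04)&(W2<0.056)&(W[...,0]<0.5)
P=W[m][:,:2].astype(np.float32); print("dish",cv2.minAreaRect(P*1000))
E
```

```text
drive top 1846 [ 771.6 -135.6] [ 51.7 246.8] 1.04 zmed 0.0905
saddle tops 1 0 [0. 0.] [0. 0.] 0.0 zmed nan
pusher 627 [ 558.6 -153.8] [234.4 124.1] 64.31 zmed 0.0805
knob 195 [ 614.5 -139.1] [54.5 16.8] 59.99 zmed 0.1175
all 11697 [ 572.3 -187.1] [454.3 346.2] 1.56 zmed 0.0551
-0.26 0.7476 0.7995
-0.23 0.7493 0.7964
-0.2 0.748 0.7976
-0.17 0.7472 0.7963
-0.14 0.7469 0.7949
-0.11 0.7459 0.7947
-0.08 0.7445 0.7961
-0.05 0.7453 0.7946
-0.02 0.7437 0.7898
-0.2587088329823402 -0.01225110457582188
tray ((579.9031372070312, 203.4744873046875), (329.43743896484375, 228.1248321533203), 88.0438003540039)
dish ((427.15313720703125, -435.48101806640625), (150.58926391601562, 175.3672637939453), 1.99740731716156)
  return _methods._mean(a, axis=axis, dtype=dtype,
  ret = ret.dtype.type(ret / rcount)
```

```bash
cat >> h.py <<'E'
A=np.radians(1.04); PO=np.array([0.5746,-0.1392])
def pump(x,y,z=0.0):
    """pump mm -> world m"""
    return np.array([PO[0]+(x*np.cos(A)-y*np.sin(A))/1e3, PO[1]+(x*np.sin(A)+y*np.cos(A))/1e3, z])
def topump(X):
    q=(np.asarray(X)[:2]-PO)*1e3; return np.array([q[0]*np.cos(A)+q[1]*np.sin(A), -q[0]*np.sin(A)+q[1]*np.cos(A)])
E
python3 - <<'E'
from h import *
d=dict(np.load("pics/s0.npz"))
for nm,u,v,z in [("dish nearL",65,184,.05),("nearR",130,180,.05),("farR",129,217,.05),("farL",57,224,.05)]: pass
W=cloud(d)
m=np.zeros((420,560),bool); m[175:250,50:135]=1
m&=(W[...,2]>0.042)&(W[...,2]<0.056)
n,l,st,c=cv2.connectedComponentsWithStats(m.astype(np.uint8))
for i in range(1,n):
    if st[i,4]>20:
        P=W[l==i]; print(st[i],P.min(0).round(3),P.max(0).round(3))
print("knob pump", topump([.6145,-.1391]))
go([0.6145,-0.1391,0.28],-30)
E
```

```text
[ 52 178  76  62 581] [ 0.351 -0.525  0.042] [ 0.584 -0.34   0.055]
[104 243   6   7  25] [ 0.612 -0.363  0.043] [ 0.633 -0.354  0.056]
knob pump [39.89524221 -0.62421853]
shift [  23.8 -443.1  624.7] yaw now 69.79 t 0.2
turn option -80.21 j6 1.42
turn option 99.79 j6 1.42
```

```bash
python3 -m inch '[[0,-23.3,32.9,0],[0,-23.3,32.9,0],[0,-23.3,32.9,0],[0,-23.3,32.9,0],[0,-23.3,32.9,0],[0,-23.3,32.9,0],[0,-23.3,32.9,0],[0,-23.3,32.9,0],[0,-23.3,32.9,0],[0,-23.3,32.9,0],[0,-23.3,32.9,0],[0,-23.3,32.9,0],[0,-23.3,32.9,0],[0,-23.3,32.9,0],[0,-23.3,32.9,0],[0,-23.3,32.9,0],[0,-23.3,32.9,0],[0,-23.3,32.9,0],[0,-23.3,32.9,0]]' 50
python3 -m inch '[[0,0,0,7.1],[0,0,0,7.1],[0,0,0,7.1],[0,0,0,7.1],[0,0,0,7.1],[0,0,0,7.1],[0,0,0,7.1],[0,0,0,7.1],[0,0,0,7.1],[0,0,0,7.1],[0,0,0,7.1],[0,0,0,7.1],[0,0,0,7.1],[0,0,0,7.1],[0,0,0,0]]'
python3 - <<'E'
from h import *
d=snap("wrist"); save(d,"w1.png"); np.savez("pics/w1.npz",**d)
go([0.6145,-0.1391,0.28],-30)
E
```

```text
time_s: 1.78
position: [0.6157, -0.1407, 0.3037]
ee_rot: [[-0.0, 0.346, 0.938], [0.0, 0.938, -0.346], [-1.0, 0.0, -0.0]]
force: [0.4, -0.2, -0.3]
finger_gap: 0.0503
time_s: 3.03
position: [0.615, -0.1387, 0.3037]
ee_rot: [[-0.0, 0.866, -0.499], [0.0, -0.499, -0.866], [-1.0, -0.0, 0.0]]
force: [0.5, -0.0, -0.6]
finger_gap: 0.0502
shift [23.7 -0.2  0.6] yaw now -29.5 t 3.08
turn option -179.5 j6 1.73
turn option 0.5 j6 1.73
```

View pics/w1.png

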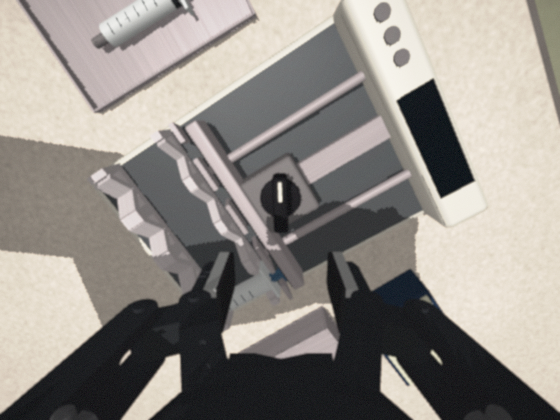

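```bash
python3 - <<'E'
from h import *
d=dict(np.load("pics/w1.npz")); W=cloud(d)
m=np.zeros((420,560),bool); m[150:245,240:320]=1
m&=(W[...,2]>0.112)&(W[...,2]<0.13)
P=W[m]; r=cv2.minAreaRect((P[:,:2]*1000).astype(np.float32)); print(len(P),r,np.median(P[:,2]))
# drive top
m=(W[...,2]>0.085)&(W[...,2]<0.096)&(W[...,0]>0.74)
P=W[m]; print(len(P),cv2.minAreaRect((P[:,:2]*1000).astype(np.float32)))
# first saddle tops
m=(W[...,2]>0.064)&(W[...,2]<0.074)&(W[...,0]<0.475)
P=W[m]; print(len(P),cv2.minAreaRect((P[:,:2]*1000).astype(np.float32)))
E
```

```text
852 ((614.6373901367188, -139.8186492919922), (52.84217071533203, 13.92031192779541), 61.691978454589844) 0.12082351121312607
12915 ((770.515869140625, -138.96087646484375), (48.27437210083008, 243.5126190185547), 1.0816096067428589)
1482 ((455.4402770996094, -143.8617706298828), (24.182918548583984, 240.40786743164062), 0.9141396284103394)
```

```bash
sed -i 's/PO=np.array.*/PO=np.array([0.5745,-0.1408])/' h.py
python3 -m inch '[[33,0,1,-1],[33,0,0,0],[33,0,0,0],[24,0,0,0],[9,0,0,0],[0,0,0,0]]'
python3 -m inch '[[0,0,0,0],[0,0,0,0],[0,0,0,0],[0,0,0,0],[0,0,0,0],[0,0,0,0]]' 8 60
python3 - <<'E'
from h import *
d=snap("wrist"); save(d,"w2.png")
d=snap("scene"); save(d,"s2.png",(130,150,300,320),4)
E
```

```text
time_s: 3.58
position: [0.6137, -0.1394, 0.1701]
ee_rot: [[-0.003, 0.879, -0.476], [0.001, -0.476, -0.879], [-1.0, -0.003, 0.0]]
force: [-0.5, 0.8, -0.2]
finger_gap: 0.0499
time_s: 4.08
position: [0.6142, -0.1393, 0.1738]
ee_rot: [[0.001, 0.878, -0.478], [-0.0, -0.478, -0.878], [-1.0, 0.001, -0.0]]
force: [-8.7, 4.5, 14.1]
finger_gap: 0.0126
```

View pics/s2.png

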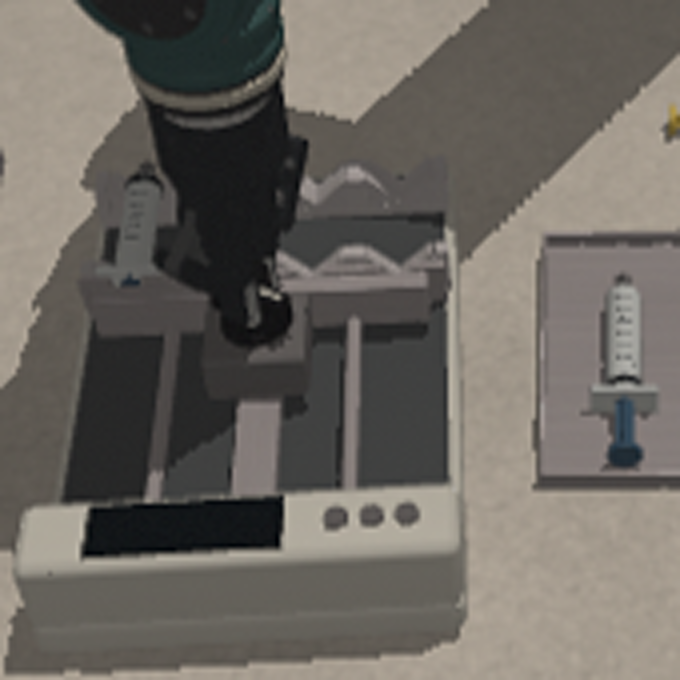

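```bash

python3 -m inch '[[-4,0,0,0],[0,0,0,-4],[0,0,0,-7],[0,0,0,-7],[0,0,0,-7],[0,0,0,-7],[0,0,0,-7],[0,0,0,-7],[0,0,0,-7],[0,0,0,-7],[0,0,0,-7],[0,0,0,-7],[0,0,0,-7],[0,0,0,-7],[0,0,0,-7],[0,0,0,-7],[0,0,0,-7],[0,0,0,-7],[0,0,0,-7],[0,0,0,-2]]'
python3 - <<'E'
from h import *
print(status.state()["ft_torque"])
go(pump(0,0)) 
d=snap("wrist"); save(d,"w3.png")
d=snap("scene"); save(d,"s3.png",(130,150,300,320),4)
E
```

```text
time_s: 5.85
position: [0.6133, -0.1402, 0.1744]
ee_rot: [[-0.004, -0.117, 0.993], [-0.001, 0.993, 0.117], [-1.0, -0.0, -0.004]]
force: [-2.5, -6.8, -24.7]
finger_gap: 0.0123
[-1.48531373  0.12924854 -1.92188655]
shift [174.5   4.  -37.9] yaw now 96.7 t 5.85
```

View pics/w3.png

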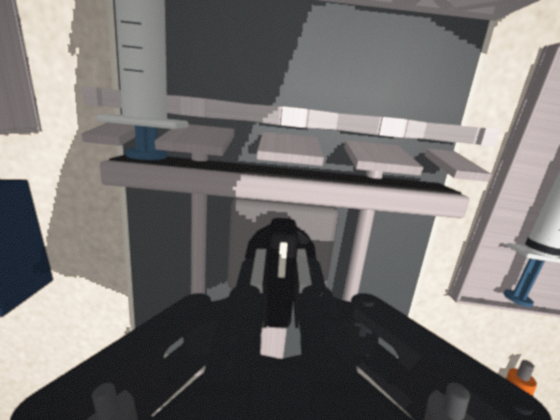

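```bash

python3 -m inch '[[2.5,0,0,1],[0,-0.5,5,0],[0,-0.9,9,0],[0,-1,10,0],[0,-1,10,0],[0,-1,10,0],[0,-1,10,0],[0,-1,10,0],[0,-1,10,0],[0,-1,10,0],[0,-0.6,6,0],[0,0,0,0]]'
python3 - <<'E'
from h import *
s=status.state();print(s["ft_torque"],topump(s["position"]))
E
```

```text
time_s: 6.95
position: [0.7065, -0.139, 0.1741]
ee_rot: [[0.002, -0.094, 0.996], [0.002, 0.996, 0.094], [-1.0, 0.002, 0.002]]
force: [1.9, 8.9, -2.0]
finger_gap: 0.0125
[ 1.53062233 -0.48736815 -1.57403044] [132.0167654   -0.58430449]
```

```bash

python3 -m inch '[[0,0,2,0],[0,0,2,0],[0,0,2,0],[0,0,0,0]]'
python3 - <<'E'
from h import *
s=status.state();print(s["ft_torque"],topump(s["position"]))
E
```

```text
time_s: 7.28
position: [0.7085, -0.1388, 0.174]
ee_rot: [[-0.006, -0.093, 0.996], [0.001, 0.996, 0.093], [-1.0, 0.002, -0.006]]
force: [-23.1, 4.4, 10.4]
finger_gap: 0.0123
[ 0.77118569  4.51798968 -1.58754547] [134.02644055  -0.45809322]
```

```bash

python3 -m inch '[[0,0,-3,0],[0,0,0,0],[0,0,0,0],[0,0,0,0],[-20,0,0,0],[-35,0,0,2],[-30,0,0,2]]' 50
python3 - <<'E'
from h import *
go(np.r_[pump(-75,-87)[:2],0.24],91)
d=snap("wrist"); save(d,"w4.png");np.savez("pics/w4.npz",**d)
E
```

```text
time_s: 7.87
position: [0.7079, -0.1398, 0.2598]
ee_rot: [[-0.0, -0.023, 1.0], [0.0, 1.0, 0.023], [-1.0, 0.0, -0.0]]
force: [0.1, 1.0, 1.1]
finger_gap: 0.05
shift [  19.8  -84.6 -208.8] yaw now 91.32 t 7.87
turn option -179.68 j6 -0.33
turn option 0.32 j6 -0.33
```

View pics/w4.png

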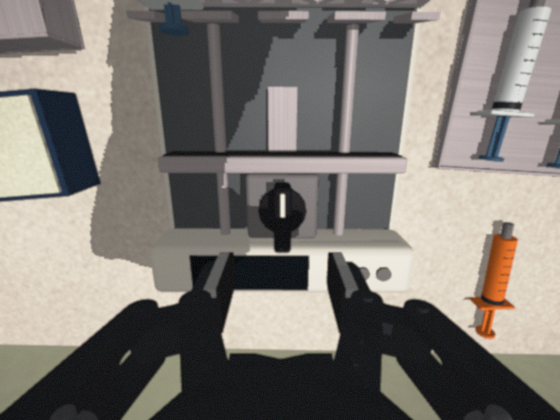

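```bash

python3 -m inch '[[3,-14,-35,0.3],[3,-14,-35,0],[3,-14,-35,0],[3,-14,-35,0],[3,-14,-35,0],[5,-14,-33,0],[0,0,0,0]]'
python3 - <<'E'
from h import *
go(np.r_[pump(-75,-87)[:2],0.24],91)
d=snap("wrist"); save(d,"w5.png");np.savez("pics/w5.npz",**d)
E
```

```text
time_s: 8.5
position: [0.4972, -0.2292, 0.2382]
ee_rot: [[-0.002, -0.016, 1.0], [0.0, 1.0, 0.016], [-1.0, 0.0, -0.002]]
force: [1.0, -0.8, 1.1]
finger_gap: 0.0499
shift [-1.8 -0.   3.9] yaw now 90.95 t 8.5
turn option -0.05 j6 -0.6
turn option 179.95 j6 -0.6
```

View pics/w5.png

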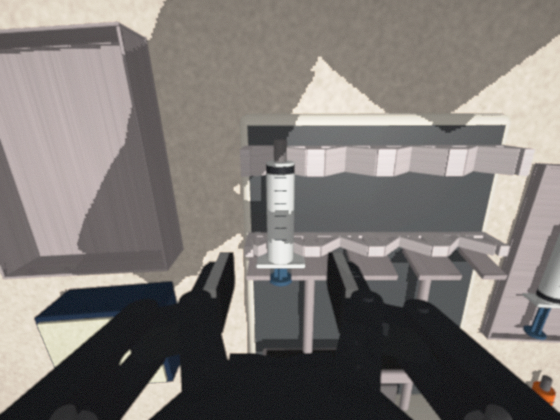

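```bash
python3 - <<'E'
from h import *
d=dict(np.load("pics/w5.npz")); W=cloud(d)
m=np.zeros((420,560),bool); m[160:262,262:300]=1
m&=(W[...,2]>0.070)&(W[...,2]<0.09)
P=W[m];print(len(P),P.min(0).round(4),P.max(0).round(4),np.median(P,0).round(4),"want",pump(-75,-87))
Q=[topump(p[:2]) for p in P]; print(np.min(Q,0),np.max(Q,0))
m=np.zeros((420,560),bool); m[10:285,0:190]=1
m&=(W[...,2]>0.043)&(W[...,2]<0.055)
P=W[m];print(P.min(0).round(4),P.max(0).round(4))
# saddle peaks row1: y structure
m=(W[...,2]>0.0675)&(W[...,2]<0.073)&(W[...,0]<0.48)
P=np.array([topump(p[:2]) for p in W[m]]);print(P.min(0),P.max(0));h,e=np.histogram(P[:,1],np.arange(-130,131,4));print([(int(a),int(b)) for a,b in zip(e,h) if b])
E
```

```text
2541 [ 0.4545 -0.2455  0.07  ] [ 0.5471 -0.2115  0.0799] [ 0.4964 -0.2296  0.0765] want [ 0.50109144 -0.22914695  0.        ]
[-121.61212925 -104.15290694] [-28.84511756 -70.17234888]
[ 0.3524 -0.5119  0.043 ] [ 0.5837 -0.3416  0.0525]
[-137.47085227 -120.34024294] [-96.07293604 120.85616208]
[(-122, 80), (-118, 127), (-114, 70), (-110, 117), (-106, 18), (-102, 37), (-98, 31), (-94, 68), (-90, 112), (-86, 110), (-82, 9), (-78, 57), (-74, 2), (-70, 108), (-66, 135), (-62, 136), (-58, 127), (-54, 126), (-50, 62), (-14, 67), (-10, 142), (-6, 133), (-2, 130), (2, 129), (6, 102), (10, 10), (42, 5), (46, 126), (50, 153), (54, 122), (58, 137), (62, 113), (66, 33), (102, 83), (106, 76), (110, 156), (114, 135), (118, 53)]
```

```bash
sed -i 's/PO=np.array.*/PO=np.array([0.5742,-0.1413])/' h.py
python3 -m inch '[[35,-0.4,3,0],[35,0,0,0],[30,0,0,0],[14,0,0,0],[4,0,0,0],[0,0,0,0]]'
python3 -m inch '[[0,0,0,0],[0,0,0,0],[0,0,0,0],[0,0,0,0],[0,0,0,0]]' 15 40
python3 - <<'E'
from h import *
go(np.r_[pump(-75,-87)[:2],0.12],91)
E
```

```text
time_s: 9.05
position: [0.5053, -0.228, 0.1199]
ee_rot: [[-0.001, -0.02, 1.0], [0.001, 1.0, 0.02], [-1.0, 0.001, -0.001]]
force: [0.0, 0.1, 0.2]
finger_gap: 0.0498
time_s: 9.47
position: [0.5057, -0.2292, 0.1218]
ee_rot: [[0.003, -0.019, 1.0], [-0.002, 1.0, 0.019], [-1.0, -0.002, 0.003]]
force: [1.0, -3.0, 8.1]
finger_gap: 0.0227
shift [ 1.8 -0.4 -4.9] yaw now 91.08 t 9.47
turn option -179.92 j6 -0.59
turn option 0.08 j6 -0.59
```

```bash

python3 -m inch '[[-20,0,0,0],[-30,0,0,0],[-30,0,0,0],[0,-20,-4,0],[0,-36,-7,0],[0,-36,-7,0],[0,-36,-7,0],[0,-36,-7,0],[0,-36,-7,0],[0,0,0,0]]'
python3 - <<'E'
from h import *
go([0.470,-0.430,0.082],91)
d=snap("wrist"); save(d,"w6.png");np.savez("pics/w6.npz",**d)
E
```

```text
time_s: 10.3
position: [0.4682, -0.4345, 0.2004]
ee_rot: [[0.001, -0.015, 1.0], [-0.002, 1.0, 0.015], [-1.0, -0.002, 0.001]]
force: [-0.6, -0.5, -0.5]
finger_gap: 0.0229
shift [118.4   4.7   1.8] yaw now 90.86 t 10.3
turn option -0.14 j6 -0.89
turn option 179.86 j6 -0.89
```

View pics/w6.png

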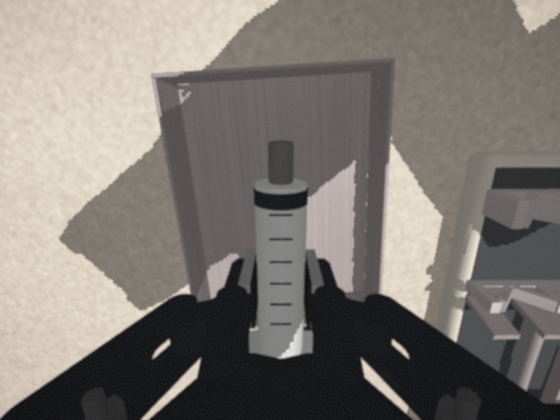

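```bash

python3 -m inch '[[33,0,0,0],[33,0,0,0],[30,0,0,0],[15,0,0,0],[6,0,0,0],[0,0,0,0]]'
python3 -m inch '[[0,0,0,0],[0,0,0,0],[0,0,0,0],[-10,0,0,0],[-35,0,0,0],[-40,0,0,0],[-40,0,0,0],[0,0,0,0]]' 45
python3 - <<'E'
from h import *
d=snap("wrist"); save(d,"w7.png");np.savez("pics/w7.npz",**d)
d=snap("scene"); save(d,"s7.png",(130,150,420,300),2.5);np.savez("pics/s7.npz",**d)
E
```

```text
time_s: 10.85
position: [0.4694, -0.4279, 0.0827]
ee_rot: [[-0.001, -0.02, 1.0], [0.002, 1.0, 0.02], [-1.0, 0.002, -0.001]]
force: [0.6, 0.0, 0.3]
finger_gap: 0.0227
time_s: 11.52
position: [0.4709, -0.4306, 0.2174]
ee_rot: [[0.007, -0.019, 1.0], [-0.009, 1.0, 0.019], [-1.0, -0.009, 0.007]]
force: [0.3, -0.9, 0.6]
finger_gap: 0.0451
```

View pics/w7.png

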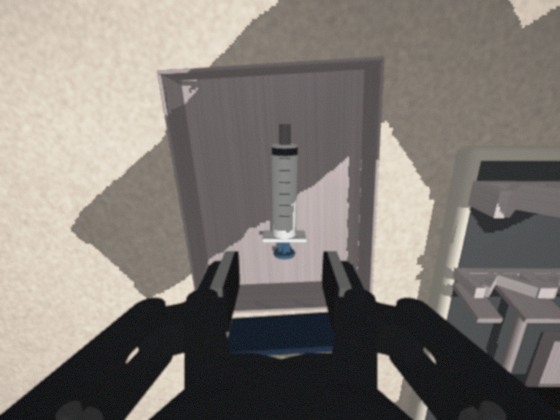

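View pics/s7.png

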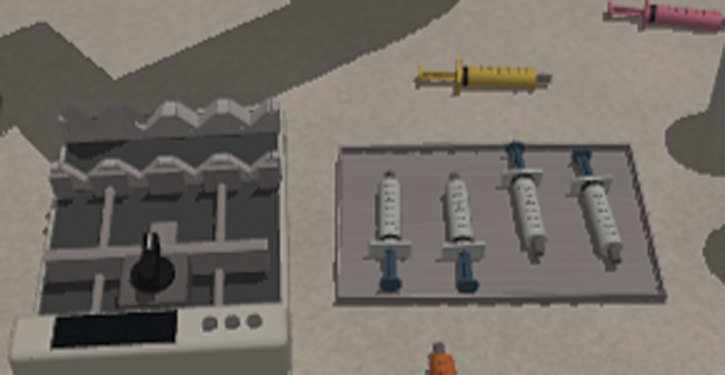

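```bash

python3 -m inch '[[-8,38,4,0],[-8,38,4,0],[-8,38,4,0],[-8,38,4,0],[-8,38,4,0],[-8,38,4,0],[-8,38,4,0],[-8,38,4,0],[-8,38,4,0],[-8,38,4,0],[0,38,4,0],[0,38,4,0],[0,38,4,0],[0,38,4,0],[0,38,4,0],[0,38,4,0],[0,0,0,0]]'
python3 - <<'E'
from h import *
d=snap("wrist"); save(d,"w8.png");np.savez("pics/w8.npz",**d)
E
```

```text
time_s: 13.03
position: [0.5214, 0.1852, 0.2875]
ee_rot: [[-0.001, -0.023, 1.0], [0.001, 1.0, 0.023], [-1.0, 0.001, -0.001]]
force: [0.5, -0.1, 0.3]
finger_gap: 0.0449
```

View pics/w8.png

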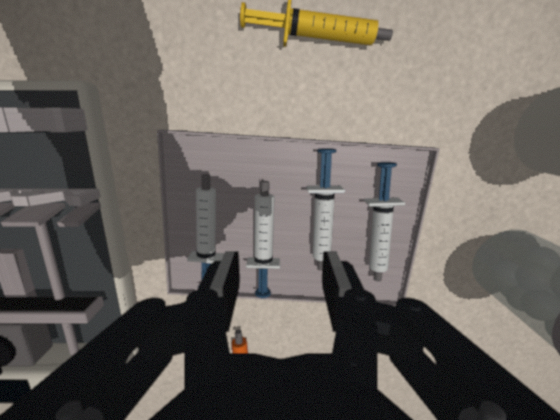

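```bash
cat >> h.py <<'E'
def syr(d,roi,zlo=0.018,zhi=0.04):
    """list syringes: fit axis from barrel points, flange position, blue disc end"""
    W=cloud(d); x0,y0,x1,y1=roi
    m=np.zeros((420,560),bool); m[y0:y1,x0:x1]=1
    m&=(W[...,2]>zlo)&(W[...,2]<zhi)
    n,l,st,c=cv2.connectedComponentsWithStats(m.astype(np.uint8))
    out=[]
    hsv=cv2.cvtColor(d["color"],cv2.COLOR_RGB2HSV)
    for i in range(1,n):
        if st[i,4]<60: continue
        k=l==i; P=W[k][:,:2]; 
        blue=(hsv[...,0][k]>95)&(hsv[...,0][k]<125)&(hsv[...,1][k]>100)
        c0=P.mean(0); u=np.linalg.svd(P-c0,full_matrices=False)[2][0]
        if blue.sum()>3 and (P[blue].mean(0)-c0)@u<0: u=-u
        nb=~blue
        for it in range(3):
            nrm=np.array([-u[1],u[0]]); s=(P-c0)@u; w=(P-c0)@nrm
            s1=s
            # width profile, find flange
            bins=np.round(s*1000/2)*2; prof={b:np.ptp(w[bins==b])*1000 for b in np.unique(bins)}
            fl=[b for b,v in prof.items() if v>33]
            f=np.mean(fl)/1000 if fl else np.nan
            sel=(s<f-0.010)&(s>f-0.085)&(np.abs(w)<0.013) if fl else nb
            if sel.sum()>20:
                # midline of barrel: mean of w extents per bin
                xs=[];ys=[]
                for b in np.unique(bins[sel]):
                    q=w[sel&(bins==b)]; xs.append(b/1000); ys.append((q.min()+q.max())/2)
                p=np.polyfit(xs,ys,1); c0=c0+nrm*p[1]; u=u+nrm*p[0]; u/=np.linalg.norm(u)
        mid=c0+u*(f-0.047)
        out.append((st[i].tolist(),mid.round(4),round(float(np.degrees(np.arctan2(u[1],u[0]))),2),(s.min()-f)*1000,(s.max()-f)*1000,int(blue.sum()),W[k][:,2].max().round(4)))
    return out
E
python3 - <<'E'
from h import *
d=dict(np.load("pics/w8.npz"))
for o in syr(d,(170,140,430,300)): print(*o)
d=dict(np.load("pics/s7.npz"))
print("scene")
for o in syr(d,(268,205,392,268)): print(*o)
E
```

```text
[307, 149, 38, 122, 1526] [0.5753 0.2399] 179.99 -109.71400381019376 48.24193272939992 133 0.029
[367, 163, 38, 119, 1618] [0.5892 0.3148] -176.75 -110.31659377731256 47.6445866010827 155 0.0291
[187, 175, 35, 97, 1513] [0.5756 0.093 ] -2.64 -108.80718400869726 18.954635040809645 22 0.0292
[246, 182, 34, 117, 1620] [0.5835 0.1655] -0.46 -110.0074043742323 47.71742512872546 95 0.0293
scene
[331, 207, 18, 45, 323] [0.5752 0.2404] -179.81 -110.45966335153527 49.19898792414494 16 0.0313
[358, 209, 21, 46, 336] [0.5902 0.3156] -177.29 -109.21618538100694 49.978985013756535 11 0.0327
[277, 219, 18, 46, 314] [0.5771 0.0934] -2.04 -110.55715877316374 48.918469393102775 18 0.0314
[307, 219, 17, 47, 321] [0.5828 0.1658] -0.07 -110.89995481835119 49.976375008116804 13 0.0323
```

```bash

python3 - <<'E'
from h import *
go([0.5757,0.0932,0.082],87.6)
E
```

```text
shift [205.4 -90.8  52.6] yaw now 91.32 t 13.08
turn option -176.28 j6 0.17
turn option 3.72 j6 0.17
```

```bash

python3 -m inch '[[20,-30,17,0],[30,-30,18,0],[30,-31,18,0],[30,0,0,3.7],[20,0,0,0],[0,0,0,0],[0,0,0,0]]' 60
python3 - <<'E'
from h import *
go([0.5757,0.0932,0.082],87.6)
d=snap("wrist"); save(d,"w9.png")
E
```

```text
time_s: 13.67
position: [0.5721, 0.0955, 0.1642]
ee_rot: [[-0.002, 0.046, 0.999], [-0.0, 0.999, -0.046], [-1.0, -0.0, -0.002]]
force: [0.0, -0.3, -0.1]
finger_gap: 0.0602
shift [82.2 -2.1  3.9] yaw now 87.36 t 13.67
turn option -0.24 j6 0.07
turn option 179.76 j6 0.07
```

View pics/w9.png

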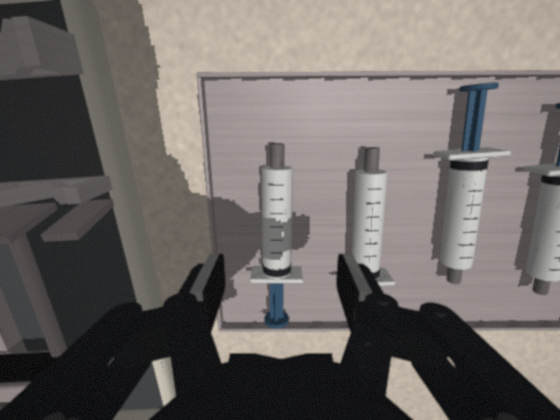

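```bash

python3 -m inch '[[30,-2,3,0],[30,0,0.5,0],[16,0,0,0],[6,0,0,0],[0,0,0,0]]' 45
python3 -m inch '[[0,0,0,0],[0,0,0,0],[0,0,0,0],[0,0,0,0],[0,0,0,0]]' 15 60
python3 - <<'E'
from h import *
go([0.5757,0.0932,0.082],87.6)
E
```

```text
time_s: 14.13
position: [0.5763, 0.0942, 0.0828]
ee_rot: [[-0.0, 0.045, 0.999], [-0.0, 0.999, -0.045], [-1.0, -0.0, -0.0]]
force: [-0.3, 0.2, -0.0]
finger_gap: 0.0451
time_s: 14.55
position: [0.5773, 0.0942, 0.0847]
ee_rot: [[0.003, 0.046, 0.999], [-0.0, 0.999, -0.046], [-1.0, 0.0, 0.003]]
force: [-2.3, 0.2, 8.3]
finger_gap: 0.0217
shift [ 2.7 -1.  -1.6] yaw now 87.39 t 14.55
turn option -0.21 j6 0.07
turn option 179.79 j6 0.07
```

```bash

python3 -m inch '[[-15,0,0,0],[-30,0,0,0],[-38,0,0,0],[-32,0,0,-3.6],[0,0,0,0],[0,0,0,0]]'
python3 - <<'E'
from h import *
go(np.r_[pump(-75+1.5,87)[:2],0.2],91.04)
d=snap("wrist"); save(d,"w10.png")
E
```

```text
time_s: 15.05
position: [0.5773, 0.0942, 0.2006]
ee_rot: [[0.005, -0.018, 1.0], [0.0, 1.0, 0.018], [-1.0, 0.0, 0.005]]
force: [0.3, -0.4, -1.3]
finger_gap: 0.0216
shift [   0.2 -148.5  -80.8] yaw now 91.01 t 15.05
turn option -0.03 j6 0.0
turn option 179.97 j6 0.0
```

View pics/w10.png

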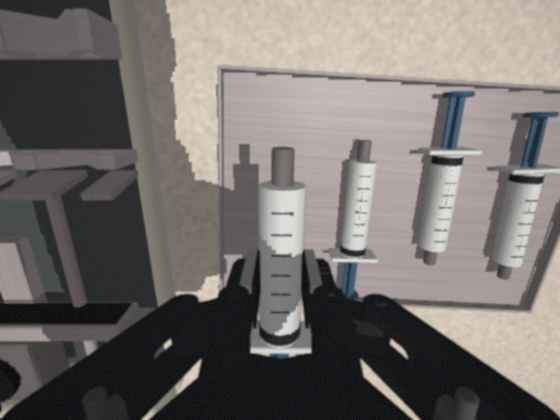

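```bash

python3 -m inch '[[0,-20,-11,0],[0,-32,-17,0],[0,-33,-18,0],[0,-33,-18,0],[0,-20,-11,0],[0,-10,-6,0],[0,0,0,0],[0,0,0,0]]'
python3 - <<'E'
from h import *
go(np.r_[pump(-75+1.5,87)[:2],0.2],91.04)
d=snap("wrist"); save(d,"w11.png"); np.savez("pics/w11.npz",**d)
E
```

```text
time_s: 15.77
position: [0.4978, -0.0552, 0.1973]
ee_rot: [[-0.0, -0.016, 1.0], [0.0, 1.0, 0.016], [-1.0, 0.0, -0.0]]
force: [-0.3, 0.1, -0.4]
finger_gap: 0.0214
shift [-2.7 -0.5  1.3] yaw now 90.92 t 15.77
turn option -0.12 j6 -0.29
turn option 179.88 j6 -0.29
```

View pics/w11.png

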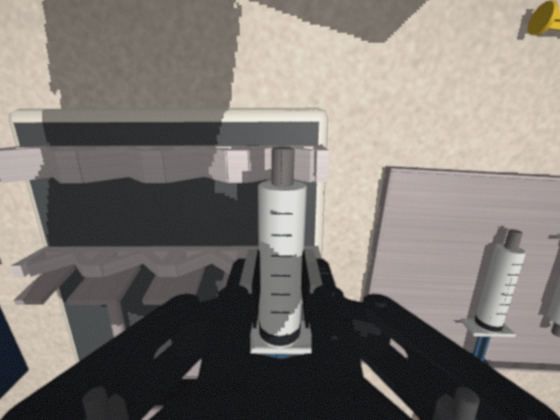

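```bash

python3 - <<'E'
from h import *
d=dict(np.load("pics/w11.npz")); W=cloud(d)
m=np.zeros((420,560),bool); m[180:375,258:306]=1
P=W[m&(W[...,2]>0.1)]
m2=np.zeros((420,560),bool); m2[335:375,240:325]=1
Q=W[m2]; Q=Q[(Q[:,2]>0.1)&(Q[:,2]<0.17)]
print(np.array([np.r_[topump(q),q[2]*1e3] for q in Q[::60]]).round(1)[:40])
for u0 in (190,220,250,280,300,320): 
    r=W[u0,268:298]; print(u0,topump(np.nanmedian(r,0)).round(1),np.nanmax(r[:,2]).round(4))
E
```

```text
[[-65.8  74.6 169.5]
 [-29.5 104.5 128.8]
 [-29.6 103.9 129.8]
 [-30.1 103.7 131.1]
 [-29.5 103.7 131.2]
 [-29.7 103.6 132.2]
 [-30.  103.5 133.4]
 [-29.4 104.1 133.4]
 [-29.4 104.  134.2]
 [-30.1 103.8 135.7]
 [-29.2 103.9 135.5]
 [-30.2 103.7 137.3]
 [-30.4  70.9 138.8]
 [-29.4  70.8 138.6]
 [-29.2  70.9 139. ]
 [-28.2  70.8 138.8]
 [-28.8  71.  140. ]
 [-26.9  70.8 138.8]
 [-27.   74.7 139.6]
 [-15.4  88.1 128.7]]
190 [-119.8   88.3] 0.1398
220 [-105.3   88.3] 0.1408
250 [-89.6  88.3] 0.1404
280 [-72.6  88.3] 0.1399
300 [-60.6  88.6] 0.1404
320 [-48.1  88.3] 0.1409
```

```bash

python3 - <<'E'
from h import *
d=dict(np.load("pics/w11.npz")); W=cloud(d)
m=(W[...,2]>0.0685)&(W[...,2]<0.073)&(W[...,0]<0.48)&(W[...,0]>0.43)
P=np.array([topump(p[:2]) for p in W[m]]);print(P.min(0),P.max(0));h,e=np.histogram(P[:,1],np.arange(-130,131,2));print([(int(a),int(b)) for a,b in zip(e,h) if b])
m=(W[...,2]>0.05)&(W[...,2]<0.0525)&(W[...,0]<0.48)&(W[...,0]>0.43)
P=np.array([topump(p[:2]) for p in W[m]]);h,e=np.histogram(P[:,1],np.arange(-130,131,2));print([(int(a),int(b)) for a,b in zip(e,h) if b])
E
```

```text
[-130.02995292 -108.23302103] [-107.67967811  119.98541894]
[(-110, 1), (-108, 21), (-106, 22), (-68, 40), (-66, 60), (-64, 96), (-62, 94), (-60, 95), (-58, 89), (-56, 90), (-54, 98), (-52, 99), (-50, 75), (-48, 20), (-10, 46), (-8, 75), (-6, 95), (-4, 92), (-2, 91), (0, 94), (2, 93), (4, 91), (6, 96), (8, 74), (10, 15), (46, 2), (48, 63), (50, 78), (52, 96), (54, 94), (56, 89), (58, 97), (60, 89), (62, 100), (64, 85), (66, 73), (68, 4), (104, 7), (106, 77), (108, 29), (110, 9), (112, 91), (114, 95), (116, 94), (118, 92)]
[(-120, 1), (-118, 3), (-116, 4), (-114, 2), (-112, 2), (-100, 1), (-98, 3), (-96, 2), (-94, 5), (-92, 46), (-90, 97), (-88, 41), (-86, 16), (-84, 8), (-82, 2), (-80, 2), (-78, 2), (-76, 2), (-64, 1), (-60, 1), (-56, 2), (-52, 1), (-42, 1), (-36, 2), (-34, 30), (-32, 87), (-30, 32), (-28, 36), (-26, 9), (6, 1), (24, 22), (26, 76), (28, 32), (30, 54), (32, 10), (38, 1), (52, 2), (54, 1), (56, 2), (58, 1), (60, 1), (62, 3), (64, 2), (76, 3), (78, 3), (80, 2), (82, 1), (94, 1), (96, 3), (98, 1), (112, 2), (114, 3), (116, 2), (118, 2)]
```

```bash

python3 -m inch '[[20,-1,0.5,0],[20,0,0,0],[12,0,0,0],[6,0,0,0],[3,0,0,0],[0,0,0,0]]'
python3 - <<'E'
from h import *
go(np.r_[pump(-75+1.5,87)[:2],0.1355],91.04)
E
```

```text
time_s: 16.32
position: [0.4985, -0.0554, 0.1364]
ee_rot: [[-0.001, -0.018, 1.0], [0.0, 1.0, 0.018], [-1.0, 0.0, -0.001]]
force: [-0.2, -0.4, 0.2]
finger_gap: 0.0213
shift [ 0.9 -0.2  0.6] yaw now 91.05 t 16.32
turn option -179.99 j6 -0.29
turn option 0.01 j6 -0.29
```

```bash

python3 -m inch '[[1,0,0,0],[0,0,0,0],[0,0,0,0],[0,0,0,0],[-10,0,0,0],[-25,0,0,0],[-35,0,0,0],[-35,0,0,0],[0,0,0,0]]' 42
python3 - <<'E'
from h import *
d=snap("wrist"); save(d,"w12.png"); np.savez("pics/w12.npz",**d)
for o in syr(d,(230,100,340,330),0.07,0.085): print(*o, topump(o[1]))
W=cloud(d); print(np.isfinite(W[...,2]).mean())
E
```

```text
time_s: 17.07
position: [0.5001, -0.0567, 0.2464]
ee_rot: [[0.008, -0.017, 1.0], [-0.002, 1.0, 0.017], [-1.0, -0.002, 0.008]]
force: [0.7, -0.6, 1.1]
finger_gap: 0.042
[242, 130, 66, 169, 3491] [ 0.5056 -0.0555] 0.86 -116.76094403688766 40.83540999908177 209 0.0811 [-67.03139267  87.03098527]
[237, 139, 22, 27, 288] [nan nan] 2.18 nan nan 0 0.0723 [nan nan]
[312, 139, 11, 26, 157] [nan nan] 1.83 nan nan 0 0.0725 [nan nan]
[242, 235, 17, 10, 96] [nan nan] 80.84 nan nan 0 0.0718 [nan nan]
[293, 257, 23, 11, 236] [nan nan] 90.79 nan nan 0 0.0797 [nan nan]
0.9960756802721088
```

View pics/w12.png

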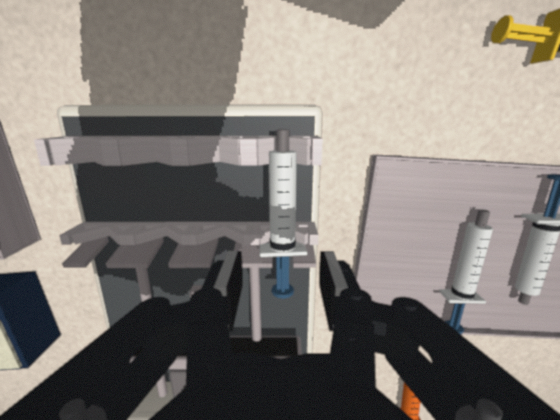

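```bash
cat >> h.py <<'E'
def prof(d,ych,zlo=0.055,zhi=0.1):
    """z-top profile along a channel (pump x bins), +-5mm of axis; width of flange area"""
    W=cloud(d); M=W[(W[...,2]>zlo)&(W[...,2]<zhi)]
    T=np.array([(M[:,0]-PO[0])*1e3,(M[:,1]-PO[1])*1e3]); c,s=np.cos(A),np.sin(A)
    X=c*T[0]+s*T[1]; Y=-s*T[0]+c*T[1]-ych
    k=np.abs(Y)<6
    for a in range(-140,30,6):
        q=k&(X>=a)&(X<a+6)
        if q.sum()>3: print(a,int(q.sum()),"ztop",np.percentile(M[q,2],95).round(4),end=" | ")
    print(); q=np.abs(Y)<3; print("x range on axis",X[q].min().round(1),X[q].max().round(1))
E
python3 - <<'E'
from h import *
d=dict(np.load("pics/w12.npz")); prof(d,87)
E
```

```text
-140 57 ztop 0.0722 | -134 95 ztop 0.0723 | -128 103 ztop 0.0722 | -122 115 ztop 0.0784 | -116 102 ztop 0.0788 | -110 100 ztop 0.0789 | -104 102 ztop 0.0787 | -98 97 ztop 0.0792 | -92 97 ztop 0.0788 | -86 91 ztop 0.0787 | -80 95 ztop 0.0791 | -74 90 ztop 0.079 | -68 89 ztop 0.0789 | -62 92 ztop 0.0789 | -56 79 ztop 0.0788 | -50 79 ztop 0.0787 | -44 83 ztop 0.0786 | -38 78 ztop 0.0793 | -32 77 ztop 0.0792 | -26 13 ztop 0.0778 | -20 67 ztop 0.0728 | -14 65 ztop 0.0725 | -8 64 ztop 0.0725 | -2 67 ztop 0.0725 | 4 61 ztop 0.0726 | 10 65 ztop 0.0724 | 16 109 ztop 0.0779 | 
x range on axis -137.1 91.3
```

```bash

python3 - <<'E'
from h import *
d=snap("scene"); save(d,"s13.png",(130,150,420,300),2.5)
for o in syr(d,(262,200,395,275)): print(*o)
go([0.5833,0.1658,0.18],89.7)
E
```

```text
[331, 207, 18, 45, 325] [0.5759 0.2403] -178.93 -108.23588396960132 50.61049124692501 16 0.0325
[359, 209, 20, 46, 330] [0.5892 0.3146] -176.32 -109.7274711629538 49.83167202012786 14 0.0316
[307, 219, 17, 46, 318] [0.5835 0.1662] -1.63 -109.88392501583056 47.633638526029294 12 0.033
shift [ 61.8 220.8  88. ] yaw now 90.98 t 17.17
turn option -178.72 j6 -0.29
turn option 1.28 j6 -0.29
```

```bash

python3 -m inch '[[0,34,12,0],[0,37,15,0],[0,37,15,0],[10,37,15,0],[20,37,15,0],[20,26,10,1.2],[12,13,5,0],[0,0,0,0],[0,0,0,0]]' 45
python3 - <<'E'
from h import *
d=snap("wrist"); save(d,"w14.png"); np.savez("pics/w14.npz",**d)
for o in syr(d,(200,60,350,380)): print(*o)
go([0.5833,0.1658,0.083],89.7)
E
```

```text
time_s: 17.92
position: [0.5802, 0.1634, 0.1787]
ee_rot: [[-0.003, 0.002, 1.0], [-0.001, 1.0, -0.002], [-1.0, -0.001, -0.003]]
force: [0.1, -0.7, -0.8]
finger_gap: 0.0454
[258, 140, 50, 176, 3654] [0.5824 0.1653] -0.73 -108.61504473587691 49.26012580017592 223 0.0291
shift [96.7  3.1  2.9] yaw now 89.79 t 17.97
turn option -179.91 j6 0.14
turn option 0.09 j6 0.14
```

View pics/w14.png

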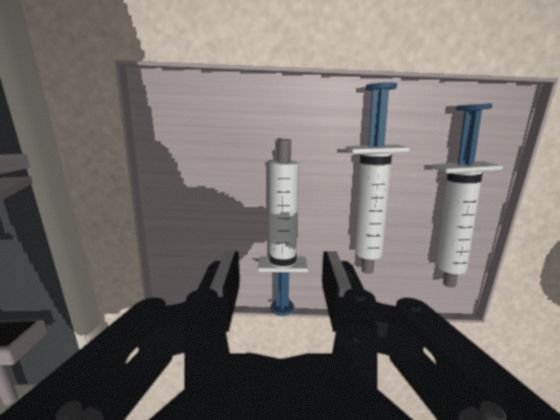

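```bash

python3 -m inch '[[30,2,2,0],[34,0,0,0],[22,0,0,0],[9,0,0,0],[0,0,0,0]]' 45
python3 -m inch '[[0,0,0,0],[0,0,0,0],[0,0,0,0],[0,0,0,0],[0,0,0,0]]' 15 60
python3 -m inch '[[-15,0,0,0],[-30,0,0,0],[-38,0,0,0],[-32,0,0,-1.2],[0,0,0,0],[0,0,0,0]]'
python3 - <<'E'
from h import *
go(np.r_[pump(-75,29)[:2],0.2],91.04)
E
```

```text
time_s: 18.38
position: [0.5821, 0.1643, 0.0841]
ee_rot: [[-0.002, 0.005, 1.0], [-0.0, 1.0, -0.005], [-1.0, -0.0, -0.002]]
force: [-0.8, 0.5, -0.1]
finger_gap: 0.0452
time_s: 18.8
position: [0.5838, 0.1653, 0.0871]
ee_rot: [[0.003, 0.004, 1.0], [-0.0, 1.0, -0.004], [-1.0, -0.0, 0.003]]
force: [-2.7, -3.6, 6.9]
finger_gap: 0.0213
time_s: 19.3
position: [0.5839, 0.1657, 0.2032]
ee_rot: [[0.006, -0.017, 1.0], [0.001, 1.0, 0.017], [-1.0, 0.001, 0.006]]
force: [-0.6, -0.2, -0.7]
finger_gap: 0.0209
shift [   2.5 -277.8  -90. ] yaw now 90.99 t 19.3
turn option -0.05 j6 0.13
turn option 179.95 j6 0.13
```

```bash

python3 -m inch '[[0,-22,-7,0],[0,-36,-11,0],[0,-38,-12,0],[0,-38,-12,0],[0,-38,-12,0],[0,-38,-12,0],[0,-34,-11,0],[0,-22,-8,0],[0,-11,-4,0],[0,0,0,0],[0,0,0,0]]'
python3 - <<'E'
from h import *
go(np.r_[pump(-74,29)[:2],0.2],91.04)
d=snap("wrist"); save(d,"w15.png"); np.savez("pics/w15.npz",**d)
prof(d,29,0.1,0.16)
E
```

```text
time_s: 20.22
position: [0.4986, -0.1128, 0.1998]
ee_rot: [[-0.0, -0.016, 1.0], [0.0, 1.0, 0.016], [-1.0, 0.0, -0.0]]
force: [0.2, -0.4, -0.1]
finger_gap: 0.0212
shift [-0.2 -0.9  1.1] yaw now 90.93 t 20.22
turn option -0.11 j6 -0.4
turn option 179.89 j6 -0.4
-140 255 ztop 0.1338 | -134 275 ztop 0.134 | -128 261 ztop 0.1339 | -122 404 ztop 0.1402 | -116 303 ztop 0.1404 | -110 283 ztop 0.1405 | -104 300 ztop 0.1406 | -98 260 ztop 0.1402 | -92 258 ztop 0.1404 | -86 249 ztop 0.1403 | -80 232 ztop 0.1406 | -74 229 ztop 0.1402 | -68 226 ztop 0.1405 | -62 215 ztop 0.1402 | -56 209 ztop 0.1404 | -50 192 ztop 0.1401 | -44 215 ztop 0.1404 | -38 175 ztop 0.1402 | -32 171 ztop 0.1403 | -26 7 ztop 0.1347 | -20 82 ztop 0.134 | -14 56 ztop 0.1295 | 
x range on axis -138.9 -9.8
```

View pics/w15.png

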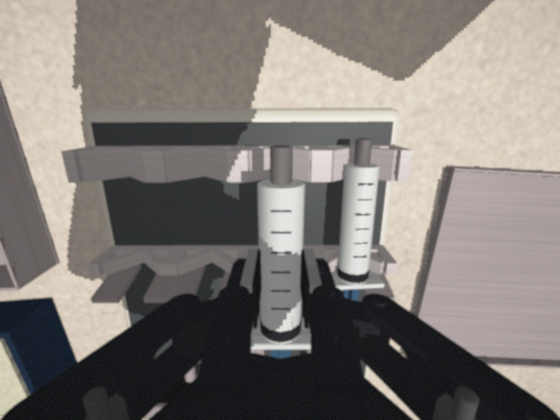

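```bash

python3 -m inch '[[20,-1,1,0],[20,0,0,0],[12,0,0,0],[6,0,0,0],[3,0,0,0],[0,0,0,0]]'
python3 -m inch '[[1,0,0,0],[0,0,0,0],[0,0,0,0],[0,0,0,0],[-10,0,0,0],[-25,0,0,0],[-35,0,0,0],[-35,0,0,0],[0,0,0,0],[0,0,0,0]]' 42
python3 - <<'E'
from h import *
d=snap("wrist"); save(d,"w16.png"); np.savez("pics/w16.npz",**d)
prof(d,29)
d=snap("scene"); save(d,"s16.png",(130,150,420,300),2.5)
for o in syr(d,(262,200,395,275)): print(*o)
go([0.5755,0.2402,0.18],90.5)
E
```

```text
time_s: 20.77
position: [0.4999, -0.1131, 0.1389]
ee_rot: [[-0.0, -0.018, 1.0], [-0.0, 1.0, 0.018], [-1.0, -0.0, -0.0]]
force: [-0.0, -0.2, -0.2]
finger_gap: 0.0214
time_s: 21.6
position: [0.5004, -0.1141, 0.2446]
ee_rot: [[0.003, -0.017, 1.0], [-0.001, 1.0, 0.017], [-1.0, -0.001, 0.003]]
force: [0.8, 0.2, -1.1]
finger_gap: 0.042
-140 63 ztop 0.0722 | -134 102 ztop 0.0722 | -128 103 ztop 0.0722 | -122 114 ztop 0.0784 | -116 107 ztop 0.0788 | -110 100 ztop 0.079 | -104 99 ztop 0.0789 | -98 97 ztop 0.0791 | -92 98 ztop 0.0788 | -86 92 ztop 0.0787 | -80 92 ztop 0.0788 | -74 92 ztop 0.0786 | -68 91 ztop 0.0789 | -62 85 ztop 0.0784 | -56 92 ztop 0.0787 | -50 85 ztop 0.0785 | -44 85 ztop 0.0789 | -38 88 ztop 0.0788 | -32 83 ztop 0.0789 | -26 13 ztop 0.078 | -20 65 ztop 0.0727 | -14 65 ztop 0.0727 | -8 68 ztop 0.0726 | -2 65 ztop 0.0727 | 4 64 ztop 0.0725 | 10 66 ztop 0.0727 | 16 104 ztop 0.0777 | 
x range on axis -137.2 90.2
[331, 207, 18, 45, 328] [0.5758 0.2406] -177.68 -109.27027757244551 54.315934257473174 17 0.0318
[358, 209, 21, 46, 335] [0.5904 0.3156] -177.31 -108.80753806449219 49.651452667205824 13 0.0315
shift [ 62.4 352.6  82.2] yaw now 90.98 t 21.7
turn option -179.52 j6 -0.4
turn option 0.48 j6 -0.4
```

View pics/w16.png

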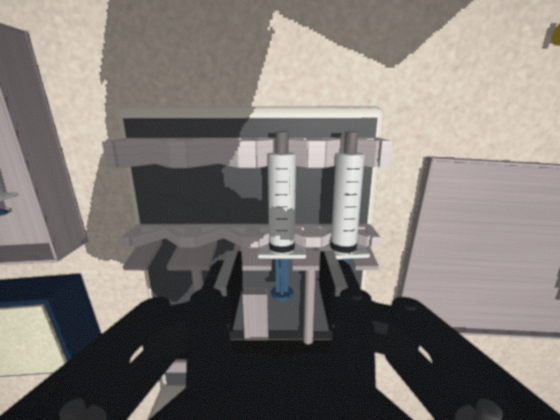

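Two seated level (columns 282, 348). Now the third, reversed one (C).

```bash

python3 -m inch '[[0,30,7,0],[0,38,9,0],[0,38,9,0],[0,38,9,0],[0,38,9,0],[0,38,9,0],[10,38,9,0],[20,38,9,0],[20,30,7,0],[12,17,3,0.8],[0,9,2,0],[0,0,0,0],[0,0,0,0]]' 45
python3 - <<'E'
from h import *
d=snap("wrist"); save(d,"w17.png"); np.savez("pics/w17.npz",**d)
for o in syr(d,(200,20,350,380)): print(*o)
go([0.5755,0.2402,0.083],90.2)
E
```

```text
time_s: 22.78
position: [0.5752, 0.2371, 0.182]
ee_rot: [[-0.0, -0.004, 1.0], [-0.0, 1.0, 0.004], [-1.0, -0.0, -0.0]]
force: [0.2, -0.5, -0.8]
finger_gap: 0.0451
[256, 90, 57, 187, 3548] [0.5752 0.2404] -178.62 -109.98067805838558 47.97045768986565 285 0.0293
shift [99.4  3.6  0. ] yaw now 90.16 t 22.83
turn option -0.04 j6 0.26
turn option 179.96 j6 0.26
```

View pics/w17.png

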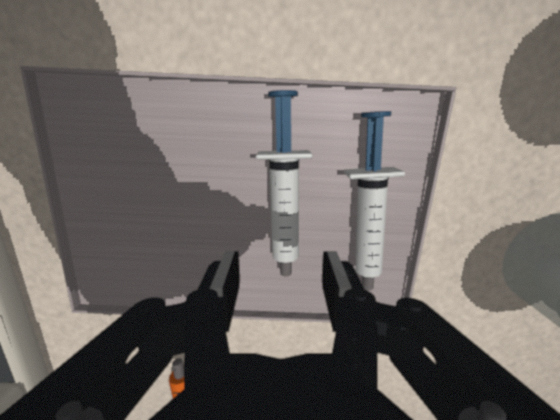

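```bash

python3 -m inch '[[30,3,0,-0.6],[34,0,0,0],[24,0,0,0],[9,0,0,0],[0,0,0,0]]' 45
python3 -m inch '[[0,0,0,0],[0,0,0,0],[0,0,0,0],[0,0,0,0],[0,0,0,0]]' 15 60
python3 -m inch '[[-15,0,0,0],[-30,0,0,0],[-38,0,0,0],[-38,0,0,0],[0,0,0,0],[0,0,0,0]]'
python3 - <<'E'
from h import *
go(np.r_[pump(-74,-29)[:2],0.2],91.04)
d=snap("wrist"); save(d,"w18.png"); np.savez("pics/w18.npz",**d)
E
```

```text
time_s: 23.25
position: [0.5747, 0.2392, 0.0839]
ee_rot: [[-0.002, -0.012, 1.0], [-0.001, 1.0, 0.012], [-1.0, -0.001, -0.002]]
force: [-0.4, -0.1, 0.2]
finger_gap: 0.0454
time_s: 23.67
position: [0.5763, 0.2404, 0.0872]
ee_rot: [[0.003, -0.014, 1.0], [0.0, 1.0, 0.014], [-1.0, 0.0, 0.003]]
force: [-1.1, -2.3, 6.7]
finger_gap: 0.0208
time_s: 24.17
position: [0.5765, 0.2408, 0.2098]
ee_rot: [[0.006, -0.014, 1.0], [0.002, 1.0, 0.014], [-1.0, 0.002, 0.006]]
force: [0.8, 0.3, -1.0]
finger_gap: 0.0209
shift [   8.6 -411.4  -81.5] yaw now 90.79 t 24.17
turn option -0.25 j6 0.25
turn option 179.75 j6 0.25
```

View pics/w18.png

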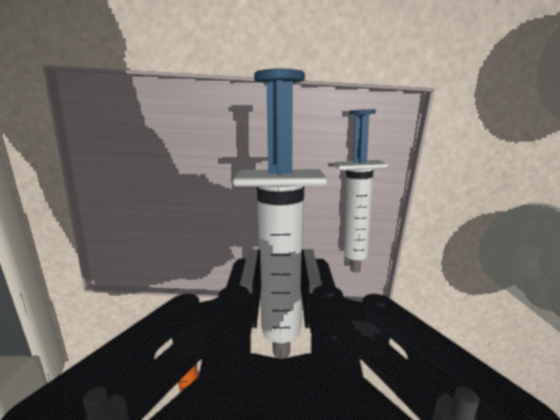

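```bash

python3 -m inch '[[0,-22,-4,0],[0,-36,-7,0],[0,-39,-8,0],[0,-39,-8,0],[0,-39,-8,0],[0,-39,-8,0],[0,-39,-8,0],[0,-39,-8,0],[0,-39,-8,0],[0,-38,-7,0],[0,-25,-4,0],[0,-14,-3,0],[0,0,0,0]]'
python3 -m inch '[[0,0,0,3],[0,0,0,6],[0,0,0,7],[0,0,0,7],[0,0,0,7],[0,0,0,7],[0,0,0,7],[0,0,0,7],[0,0,0,7],[0,0,0,7],[0,0,0,7],[0,0,0,7],[0,0,0,7],[0,0,0,7],[0,0,0,7]]'
python3 -m inch '[[0,0,0,7],[0,0,0,7],[0,0,0,7],[0,0,0,7],[0,0,0,7],[0,0,0,7],[0,0,0,7],[0,0,0,7],[0,0,0,7],[0,0,0,7],[0,0,0,5],[0,0,0,4.7],[0,0,0,0],[0,0,0,0]]'
python3 - <<'E'
from h import *
go(np.r_[pump(-76,-29)[:2],0.2],91.04)
d=snap("wrist"); save(d,"w19.png"); np.savez("pics/w19.npz",**d)
prof(d,-29,0.1,0.17)
E
```

```text
time_s: 25.3
position: [0.4991, -0.171, 0.2053]
ee_rot: [[-0.001, -0.01, 1.0], [-0.0, 1.0, 0.01], [-1.0, -0.0, -0.001]]
force: [0.5, 0.8, -1.1]
finger_gap: 0.021
time_s: 26.55
position: [0.4997, -0.1674, 0.2054]
ee_rot: [[-0.001, 0.986, -0.165], [0.001, -0.165, -0.986], [-1.0, -0.001, -0.001]]
force: [1.0, -0.3, -0.5]
finger_gap: 0.0215
time_s: 27.72
position: [0.4998, -0.1678, 0.2056]
ee_rot: [[-0.001, 0.022, -1.0], [0.0, -1.0, -0.022], [-1.0, -0.0, 0.001]]
force: [-0.1, 0.5, -1.0]
finger_gap: 0.021
shift [5.6 3.9 1.1] yaw now -88.73 t 27.72
turn option -179.77 j6 2.64
turn option 0.23 j6 2.64
-140 8 ztop 0.1384 | -134 101 ztop 0.1393 | -128 82 ztop 0.1394 | -122 32 ztop 0.1456 | -116 185 ztop 0.1457 | -110 201 ztop 0.146 | -104 199 ztop 0.1457 | -98 207 ztop 0.1461 | -92 219 ztop 0.146 | -86 217 ztop 0.1459 | -80 223 ztop 0.1459 | -74 248 ztop 0.1461 | -68 239 ztop 0.1461 | -62 276 ztop 0.1461 | -56 261 ztop 0.1462 | -50 274 ztop 0.1459 | -44 294 ztop 0.146 | -38 297 ztop 0.1464 | -32 298 ztop 0.1462 | -26 397 ztop 0.1462 | -20 197 ztop 0.1403 | -14 208 ztop 0.1403 | -8 213 ztop 0.14 | -2 208 ztop 0.1401 | 4 229 ztop 0.1401 | 10 240 ztop 0.1403 | 16 418 ztop 0.1453 | 22 34 ztop 0.1452 | 
x range on axis -134.6 22.5
```

View pics/w19.png

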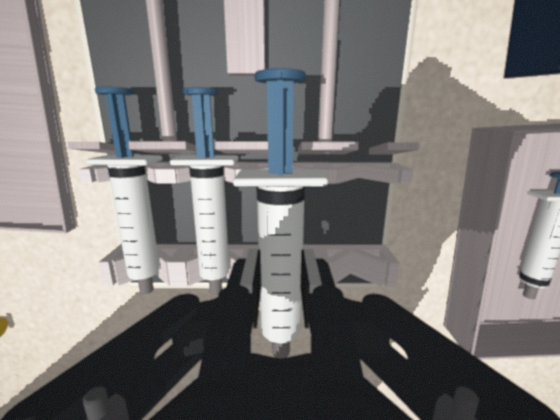

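```bash

python3 -m inch '[[10,3.7,2,0.3],[20,0,0,0],[18,0,0,0],[10,0,0,0],[5,0,0,0],[3,0,0,0],[0,0,0,0]]'
python3 - <<'E'
from h import *
go(np.r_[pump(-75,-29)[:2],0.138],91.04)
d=snap("wrist"); np.savez("pics/w20.npz",**d)
prof(d,-29,0.07,0.17)
E
```

```text
time_s: 28.35
position: [0.4979, -0.1721, 0.1397]
ee_rot: [[-0.0, 0.015, -1.0], [0.0, -1.0, -0.015], [-1.0, -0.0, 0.0]]
force: [0.3, -0.1, -0.6]
finger_gap: 0.0213
shift [ 1.7 -0.4 -1.8] yaw now -89.15 t 28.35
turn option -0.19 j6 2.64
turn option 179.81 j6 2.64
-140 49 ztop 0.0734 | -134 126 ztop 0.0733 | -128 66 ztop 0.0734 | -122 89 ztop 0.0801 | -116 192 ztop 0.08 | -110 208 ztop 0.0803 | -104 184 ztop 0.08 | -98 223 ztop 0.0801 | -92 217 ztop 0.0803 | -86 232 ztop 0.0799 | -80 235 ztop 0.0805 | -74 241 ztop 0.08 | -68 3151 ztop 0.1601 | -62 257 ztop 0.0802 | -56 266 ztop 0.0805 | -50 300 ztop 0.0801 | -44 283 ztop 0.0802 | -38 315 ztop 0.0805 | -32 330 ztop 0.0805 | -26 205 ztop 0.0796 | -20 82 ztop 0.0744 | -14 80 ztop 0.0747 | -8 88 ztop 0.0746 | -2 88 ztop 0.0748 | 4 104 ztop 0.0748 | 10 109 ztop 0.075 | 16 354 ztop 0.0797 | 
x range on axis -136.7 20.8
```

Well placed, 1–2 mm above the seat; release.

```bash

python3 -m inch '[[1,0,0,0],[0,0,0,0],[0,0,0,0],[0,0,0,0],[-10,0,0,0],[-25,0,0,0],[-35,0,0,0],[-35,0,0,0],[0,0,0,0],[0,0,0,0]]' 42
python3 - <<'E'
from h import *
d=snap("wrist"); save(d,"w21.png"); np.savez("pics/w21.npz",**d)
prof(d,-29)
d=snap("scene"); save(d,"s21.png",(130,150,420,300),2.5)
for o in syr(d,(262,200,395,275)): print(*o)
go([0.59,0.3152,0.18],-87.0)
E
```

```text
time_s: 29.23
position: [0.4986, -0.1726, 0.2456]
ee_rot: [[0.003, 0.014, -1.0], [-0.002, -1.0, -0.014], [-1.0, 0.002, -0.003]]
force: [0.5, 0.3, -0.2]
finger_gap: 0.0421
-140 26 ztop 0.0723 | -134 66 ztop 0.0722 | -128 65 ztop 0.0722 | -122 35 ztop 0.0787 | -116 79 ztop 0.0788 | -110 77 ztop 0.0788 | -104 80 ztop 0.0787 | -98 82 ztop 0.0791 | -92 82 ztop 0.0789 | -86 93 ztop 0.0788 | -80 87 ztop 0.0788 | -74 96 ztop 0.0787 | -68 95 ztop 0.0788 | -62 92 ztop 0.0786 | -56 97 ztop 0.0791 | -50 100 ztop 0.0785 | -44 102 ztop 0.0787 | -38 102 ztop 0.0792 | -32 99 ztop 0.0794 | -26 121 ztop 0.0779 | -20 101 ztop 0.0726 | -14 109 ztop 0.0726 | -8 102 ztop 0.0726 | -2 119 ztop 0.0726 | 4 118 ztop 0.0729 | 10 113 ztop 0.0729 | 16 113 ztop 0.0779 | 
x range on axis -136.0 20.6
[358, 209, 21, 46, 336] [0.5887 0.3154] -175.45 -110.90299771990145 48.594064426548655 13 0.032
shift [  63.4 -486.   -99. ] yaw now -89.21 t 29.33
turn option -2.21 j6 2.64
turn option 177.79 j6 2.64
```

View pics/w21.png

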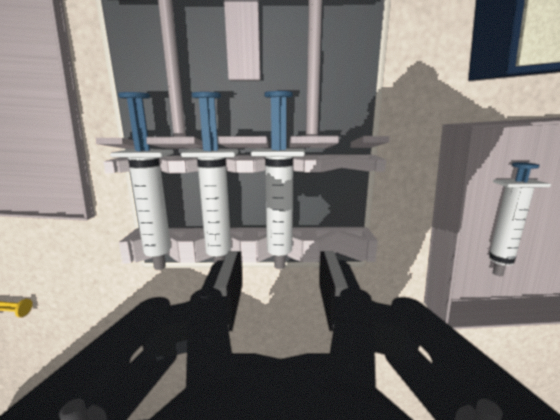

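View pics/s21.png

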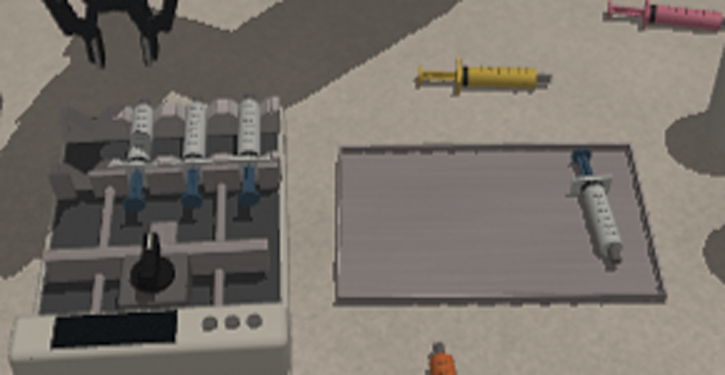

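```bash

python3 -m inch '[[0,0,0,-4],[0,0,0,-7],[0,0,0,-7],[0,0,0,-7],[0,0,0,-7],[0,0,0,-7],[0,0,0,-7],[0,0,0,-7],[0,0,0,-7],[0,0,0,-7],[0,0,0,-7],[0,0,0,-7],[0,0,0,-7]]'
python3 -m inch '[[0,0,0,-7],[0,0,0,-7],[0,0,0,-7],[0,0,0,-7],[0,0,0,-7],[0,0,0,-7],[0,0,0,-7],[0,0,0,-7],[0,0,0,-7],[0,0,0,-7],[0,0,0,-7],[0,0,0,-7],[0,0,0,-6],[0,0,0,0]]' 45
python3 - <<'E'
from h import *
go([0.5893,0.3152,0.18],93.0)
E
```

```text
time_s: 30.42
position: [0.4975, -0.172, 0.2425]
ee_rot: [[-0.002, 1.0, -0.015], [0.001, -0.015, -1.0], [-1.0, -0.002, -0.001]]
force: [-0.2, 0.5, 0.6]
finger_gap: 0.042
time_s: 31.58
position: [0.4975, -0.172, 0.2426]
ee_rot: [[-0.002, 0.016, 1.0], [0.001, 1.0, -0.016], [-1.0, 0.001, -0.002]]
force: [0.3, -0.4, 0.6]
finger_gap: 0.0448
shift [ 62.9 488.6  84. ] yaw now 89.07 t 31.58
turn option -3.93 j6 -0.47
turn option 176.07 j6 -0.47
```

```bash

python3 -m inch '[[0,26,5,0],[0,39,7,0],[0,39,7,0],[0,39,7,0],[0,39,7,0],[0,39,7,0],[0,39,7,0],[0,39,7,0],[10,39,7,0],[10,39,6,0],[15,39,6,0],[10,35,6,-3.9],[10,22,3,0],[8,14,2,0],[0,0,0,0],[0,0,0,0]]' 45
python3 - <<'E'
from h import *
d=snap("wrist"); save(d,"w22.png"); np.savez("pics/w22.npz",**d)
for o in syr(d,(200,20,350,380)): print(*o)
go([0.5893,0.3152,0.083],93.0)
E
```

```text
time_s: 32.92
position: [0.5893, 0.3124, 0.1801]
ee_rot: [[-0.002, -0.045, 0.999], [-0.001, 0.999, 0.045], [-1.0, -0.001, -0.002]]
force: [-0.2, -0.4, 0.5]
finger_gap: 0.0448
[256, 91, 57, 188, 3582] [0.5898 0.3156] -176.89 -109.65134584634775 48.13189319888063 286 0.0291
shift [97.9  3.5 -0.1] yaw now 92.57 t 32.97
turn option -0.43 j6 0.32
turn option 179.57 j6 0.32
```

View pics/w22.png

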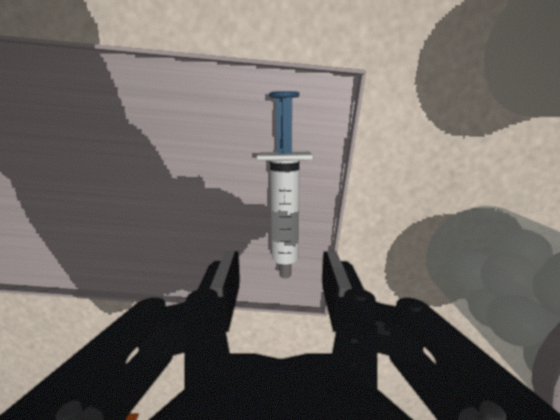

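```bash

python3 -m inch '[[30,3.2,0.3,-0.4],[34,0,0,0],[23,0,0,0],[9,0,0,0],[0,0,0,0]]' 38
python3 -m inch '[[0,0,0,0],[0,0,0,0],[0,0,0,0],[0,0,0,0],[0,0,0,0]]' 15 60
python3 -m inch '[[-15,0,0,0],[-30,0,0,0],[-38,0,0,0],[-38,0,0,2],[0,0,0,0],[0,0,0,0]]'
python3 - <<'E'
from h import *
go(np.r_[pump(-76,-87)[:2],0.21],91.04)
E
```

```text
time_s: 33.38
position: [0.5894, 0.3143, 0.0839]
ee_rot: [[-0.002, -0.052, 0.999], [-0.001, 0.999, 0.052], [-1.0, -0.001, -0.002]]
force: [-0.4, -0.9, -0.7]
finger_gap: 0.038
time_s: 33.8
position: [0.5908, 0.3159, 0.087]
ee_rot: [[0.003, -0.053, 0.999], [0.0, 0.999, 0.053], [-1.0, 0.0, 0.003]]
force: [-0.7, -3.6, 7.9]
finger_gap: 0.0211
time_s: 34.3
position: [0.5909, 0.3163, 0.2093]
ee_rot: [[0.005, -0.019, 1.0], [0.002, 1.0, 0.019], [-1.0, 0.002, 0.005]]
force: [0.6, -0.3, -2.2]
finger_gap: 0.0212
shift [  -2.3 -544.2 -101.4] yaw now 91.08 t 34.3
turn option -179.96 j6 0.35
turn option 0.04 j6 0.35
```

```bash

python3 -m inch '[[0,-22,-4,0],[0,-36,-7,0],[0,-39,-7,0],[0,-39,-7,0],[0,-39,-7,0],[0,-39,-7,0],[0,-39,-7,0],[0,-39,-7,0],[0,-39,-7,0],[0,-39,-7,0],[0,-39,-7,0],[0,-39,-7,0],[0,-39,-8,0],[0,-29,-7,0],[0,-18,-5,0],[0,-10,-2,0],[0,0,0,0]]'
python3 - <<'E'
from h import *
d=snap("wrist"); save(d,"w23.png")
go(np.r_[pump(-76,-87)[:2],0.21],91.04)
E
```

```text
time_s: 35.72
position: [0.4967, -0.2314, 0.2055]
ee_rot: [[-0.001, -0.017, 1.0], [0.0, 1.0, 0.017], [-1.0, 0.0, -0.001]]
force: [-0.5, 0.2, -1.4]
finger_gap: 0.0212
shift [-4.4  0.4  2.8] yaw now 91.02 t 35.77
turn option -0.02 j6 -0.6
turn option 179.98 j6 -0.6
```

View pics/w23.png

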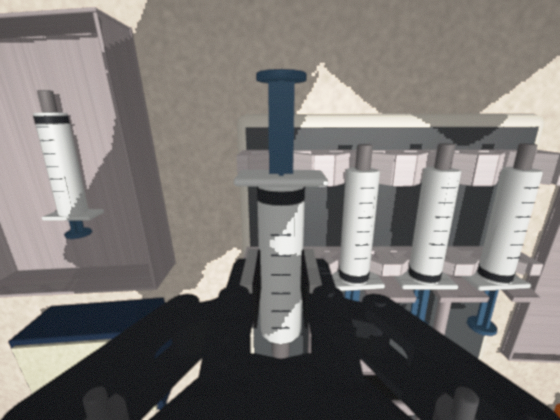

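```bash

python3 -m inch '[[0,0,0,3],[0,0,0,6],[0,0,0,7],[0,0,0,7],[0,0,0,7],[0,0,0,7],[0,0,0,7],[0,0,0,7],[0,0,0,7],[0,0,0,7],[0,0,0,7],[0,0,0,7],[0,0,0,7],[0,0,0,7],[0,0,0,7]]'
python3 -m inch '[[0,0,0,7],[0,0,0,7],[0,0,0,7],[0,0,0,7],[0,0,0,7],[0,0,0,7],[0,0,0,7],[0,0,0,7],[0,0,0,7],[0,0,0,7],[0,0,0,5],[0,0,0,5],[0,0,0,0],[0,0,0,0]]'
python3 - <<'E'
from h import *
go(np.r_[pump(-76,-87)[:2],0.2],91.04)
d=snap("wrist"); save(d,"w24.png"); np.savez("pics/w24.npz",**d)
prof(d,-87,0.1,0.17)
E
```

```text
time_s: 37.02
position: [0.4975, -0.2282, 0.2059]
ee_rot: [[-0.0, 0.987, -0.159], [0.001, -0.159, -0.987], [-1.0, -0.0, -0.0]]
force: [-0.6, 0.8, -1.1]
finger_gap: 0.0209
time_s: 38.18
position: [0.4974, -0.2287, 0.206]
ee_rot: [[-0.0, 0.023, -1.0], [0.0, -1.0, -0.023], [-1.0, -0.0, 0.0]]
force: [0.1, 0.8, -0.9]
finger_gap: 0.0211
shift [ 6.   1.  -2.4] yaw now -88.68 t 38.18
turn option -179.72 j6 2.54
turn option 0.28 j6 2.54
-140 92 ztop 0.1397 | -134 139 ztop 0.1398 | -128 22 ztop 0.1402 | -122 142 ztop 0.1464 | -116 184 ztop 0.1462 | -110 216 ztop 0.1465 | -104 197 ztop 0.1467 | -98 213 ztop 0.1464 | -92 217 ztop 0.1469 | -86 230 ztop 0.1465 | -80 236 ztop 0.1469 | -74 242 ztop 0.1464 | -68 252 ztop 0.1466 | -62 273 ztop 0.1465 | -56 284 ztop 0.1469 | -50 289 ztop 0.1464 | -44 290 ztop 0.1466 | -38 323 ztop 0.1469 | -32 423 ztop 0.1468 | -26 282 ztop 0.1405 | -20 288 ztop 0.1405 | -14 299 ztop 0.1406 | -8 327 ztop 0.1404 | -2 333 ztop 0.1404 | 4 352 ztop 0.1407 | 10 436 ztop 0.1449 | 16 227 ztop 0.1461 | 
x range on axis -137.8 18.9
```

View pics/w24.png

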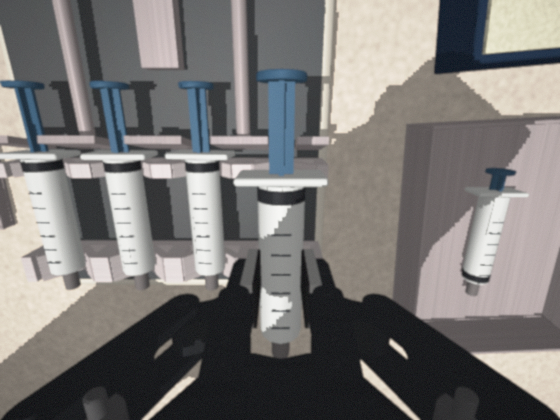

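```bash

python3 -m inch '[[10,0.9,-0.7,0.3],[20,0,0,0],[18,0,0,0],[10,0,0,0],[6,0,0,0],[3,0,0,0],[0,0,0,0]]'
python3 - <<'E'
from h import *
go(np.r_[pump(-75,-87)[:2],0.138],91.04)
d=snap("wrist"); np.savez("pics/w25.npz",**d)
prof(d,-87,0.07,0.17)
E
```

```text
time_s: 38.82
position: [0.4975, -0.2304, 0.1389]
ee_rot: [[-0.001, 0.015, -1.0], [0.001, -1.0, -0.015], [-1.0, -0.001, 0.001]]
force: [-0.3, 1.3, 0.4]
finger_gap: 0.0213
shift [ 0.9 -0.7 -3.3] yaw now -89.16 t 38.82
turn option -0.2 j6 2.54
turn option 179.8 j6 2.54
-140 73 ztop 0.0725 | -134 113 ztop 0.0726 | -128 23 ztop 0.0728 | -122 137 ztop 0.0792 | -116 175 ztop 0.0792 | -110 199 ztop 0.0793 | -104 210 ztop 0.0793 | -98 214 ztop 0.0792 | -92 229 ztop 0.0795 | -86 229 ztop 0.0793 | -80 230 ztop 0.0795 | -74 357 ztop 0.1469 | -68 3061 ztop 0.1592 | -62 267 ztop 0.0793 | -56 276 ztop 0.0796 | -50 286 ztop 0.0795 | -44 292 ztop 0.0797 | -38 315 ztop 0.08 | -32 376 ztop 0.0799 | -26 75 ztop 0.0741 | -20 78 ztop 0.074 | -14 85 ztop 0.0741 | -8 79 ztop 0.0745 | -2 87 ztop 0.0744 | 4 94 ztop 0.0747 | 10 193 ztop 0.0789 | 16 215 ztop 0.0792 | 
x range on axis -138.1 18.9
```

```bash

python3 -m inch '[[0,0,0,0],[0,0,0,0],[0,0,0,0],[0,0,0,0],[-10,0,0,0],[-25,0,0,0],[-35,0,0,0],[-35,0,0,0],[0,0,0,0],[0,0,0,0]]' 42
python3 - <<'E'
from h import *
d=snap("wrist"); save(d,"w26.png"); np.savez("pics/w26.npz",**d)
prof(d,-87)
d=snap("scene"); save(d,"s26.png",(130,150,300,320),4);np.savez("pics/s26.npz",**d)
W=cloud(d)
m=np.zeros((420,560),bool); m[210:270,170:230]=1
m&=(W[...,2]>0.112)&(W[...,2]<0.13)
P=W[m]; r=cv2.minAreaRect((P[:,:2]*1000).astype(np.float32)); print(len(P),r,topump(np.array(r[0])/1e3))
go(np.r_[pump(133,0)[:2],0.26],91.04)
E
```

```text
time_s: 39.7
position: [0.4986, -0.2313, 0.2465]
ee_rot: [[0.003, 0.014, -1.0], [-0.002, -1.0, -0.014], [-1.0, 0.002, -0.003]]
force: [0.1, 0.6, -1.6]
finger_gap: 0.0417
-140 46 ztop 0.0722 | -134 64 ztop 0.072 | -128 44 ztop 0.0724 | -122 59 ztop 0.0785 | -116 75 ztop 0.0784 | -110 82 ztop 0.0788 | -104 78 ztop 0.0787 | -98 84 ztop 0.0788 | -92 81 ztop 0.0786 | -86 84 ztop 0.0785 | -80 90 ztop 0.0789 | -74 89 ztop 0.0789 | -68 96 ztop 0.0788 | -62 96 ztop 0.0785 | -56 96 ztop 0.0788 | -50 99 ztop 0.0787 | -44 98 ztop 0.0791 | -38 100 ztop 0.0789 | -32 120 ztop 0.0793 | -26 102 ztop 0.0727 | -20 107 ztop 0.0729 | -14 102 ztop 0.0728 | -8 108 ztop 0.0726 | -2 105 ztop 0.0728 | 4 119 ztop 0.0727 | 10 134 ztop 0.0774 | 16 61 ztop 0.0786 | 
x range on axis -138.2 19.0
126 ((707.57958984375, -137.16744995117188), (56.327125549316406, 14.084165573120117), 3.49102783203125) [133.43262543   1.71097271]
shift [ -16.1  -89.  -210.7] yaw now -89.21 t 39.8
turn option -0.25 j6 2.55
turn option 179.75 j6 2.55
```

View pics/w26.png

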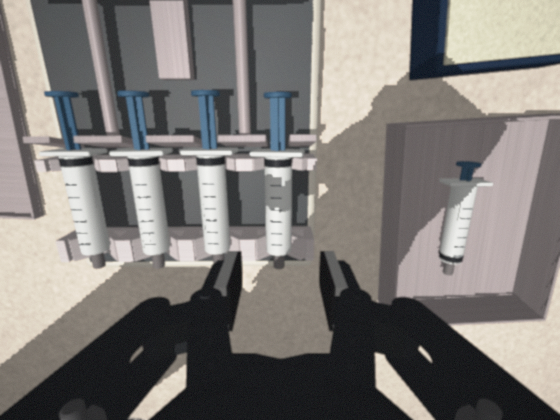

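View pics/s26.png

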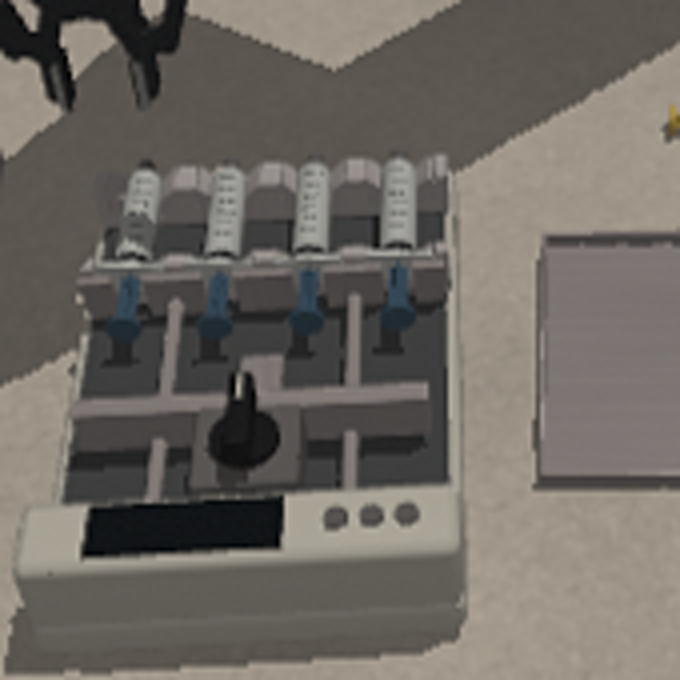

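```bash

python3 -m inch '[[0,0,0,-4],[0,0,0,-7],[0,0,0,-7],[0,0,0,-7],[0,0,0,-7],[0,0,0,-7],[0,0,0,-7],[0,0,0,-7],[0,0,0,-7],[0,0,0,-7],[0,0,0,-7],[0,0,0,-7],[0,0,0,-7],[0,0,0,-7]]'
python3 -m inch '[[0,0,0,-7],[0,0,0,-7],[0,0,0,-7],[0,0,0,-7],[0,0,0,-7],[0,0,0,-7],[0,0,0,-7],[0,0,0,-7],[0,0,0,-7],[0,0,0,-7],[0,0,0,-7],[0,0,0,-7],[0,0,0,-5.5],[0,0,0,0],[0,0,0,0]]' 45
python3 - <<'E'
from h import *
go(np.r_[pump(134,0)[:2],0.26],95.4)
E
```

```text
time_s: 40.97
position: [0.4974, -0.2306, 0.2429]
ee_rot: [[-0.002, 0.994, 0.107], [0.001, 0.107, -0.994], [-1.0, -0.002, -0.001]]
force: [0.7, -0.3, -0.8]
finger_gap: 0.042
time_s: 42.22
position: [0.4976, -0.2307, 0.2432]
ee_rot: [[-0.001, -0.089, 0.996], [0.001, 0.996, 0.089], [-1.0, 0.001, -0.001]]
force: [-0.6, -0.4, 1.5]
finger_gap: 0.045
shift [-17.   72.7 217.9] yaw now 95.1 t 42.22
turn option -0.3 j6 -0.67
turn option 179.7 j6 -0.67
```

```bash

python3 -m inch '[[-5,8,24,0],[-5,12,37,0],[0,13,38,0],[0,13,38,0],[0,12,36,0],[0,9,27,0],[0,5,15,0],[0,1,3,0],[0,0,0,0],[0,0,0,0]]'
python3 - <<'E'
from h import *
d=snap("wrist"); save(d,"w27.png"); np.savez("pics/w27.npz",**d)
W=cloud(d)
m=np.zeros((420,560),bool); m[130:300,220:340]=1
m&=(W[...,2]>0.112)&(W[...,2]<0.13)
P=W[m]; r=cv2.minAreaRect((P[:,:2]*1000).astype(np.float32)); print(len(P),r,topump(np.array(r[0])/1e3))
s=status.state(); print(s["position"])
go([r[0][0]/1e3,r[0][1]/1e3,0.172],95.4)
E
```

```text
time_s: 43.05
position: [0.7076, -0.1384, 0.2537]
ee_rot: [[-0.001, -0.09, 0.996], [0.0, 0.996, 0.09], [-1.0, 0.0, -0.001]]
force: [-0.8, -1.0, -0.1]
finger_gap: 0.0447
1239 ((708.6654663085938, -138.5748291015625), (53.19985580444336, 13.966917991638184), 1.2459828853607178) [134.49277848   0.28411628]
[ 0.7074227  -0.13861322  0.25406389]
shift [82.1 -0.1  1.3] yaw now 95.18 t 43.1
turn option -0.22 j6 -0.4
turn option 179.78 j6 -0.4
```

View pics/w27.png

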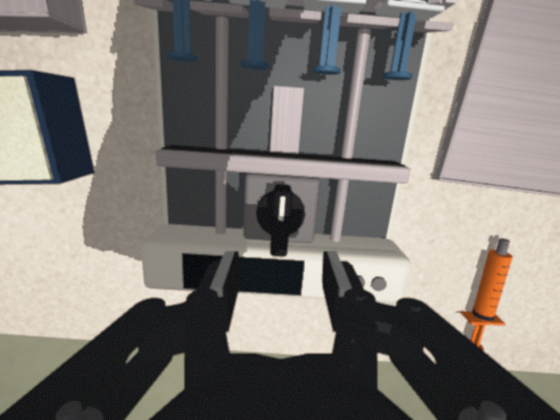

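```bash

python3 -m inch '[[30,0,1,3.9],[28,0,0,0],[16,0,0,0],[7,0,0,0],[0,0,0,0]]'
python3 -m inch '[[0,0,0,0],[0,0,0,0],[0,0,0,0],[0,0,0,0],[0,0,0,0],[0,0,0,0]]' 8 90
python3 - <<'E'
from h import *
s=status.state();print(s["ft_torque"],topump(s["position"]))
go(np.r_[pump(62,0)[:2],0.172],91)
E
```

```text
time_s: 43.52
position: [0.708, -0.1384, 0.1721]
ee_rot: [[-0.002, -0.023, 1.0], [0.001, 1.0, 0.023], [-1.0, 0.001, -0.002]]
force: [-0.3, 0.5, 0.8]
finger_gap: 0.0446
time_s: 44.02
position: [0.7097, -0.1383, 0.175]
ee_rot: [[0.002, -0.024, 1.0], [-0.001, 1.0, 0.024], [-1.0, -0.001, 0.002]]
force: [-2.3, -0.4, 7.9]
finger_gap: 0.0117
[-0.13979836  0.44092429 -0.11804588] [135.4837591    0.53669311]
shift [  2.8  -0.1 -73.5] yaw now 91.37 t 44.02
turn option -179.63 j6 -0.33
turn option 0.37 j6 -0.33
```

```bash

python3 -m inch '[[0,0,-5,0],[0,0,-10,0],[0,0,-10,0],[0,0,-10,0],[0,0,-10,0],[0,0,-10,0],[0,0,-7,0],[0,0,-3,0],[0,0,0,0]]'
python3 - <<'E'
from h import *
s=status.state();print(s["force"],topump(s["position"]))
d=snap("wrist"); save(d,"w28.png")
E
python3 -m inch '[[0,0,-1,0],[0,0,-1,0],[0,0,-1,0],[0,0,-1,0],[0,0,0,0]]'
python3 - <<'E'
from h import *
s=status.state();print(s["force"],topump(s["position"]))
E
```

```text
time_s: 44.77
position: [0.6443, -0.1397, 0.1749]
ee_rot: [[0.002, -0.024, 1.0], [-0.001, 1.0, 0.024], [-1.0, -0.001, 0.002]]
force: [-2.4, 1.4, 9.2]
finger_gap: 0.0122
[-2.35743726  1.41496961  9.23919959] [70.11753329  0.37728731]
time_s: 45.23
position: [0.6412, -0.1397, 0.175]
ee_rot: [[0.004, -0.024, 1.0], [-0.001, 1.0, 0.024], [-1.0, -0.001, 0.004]]
force: [0.9, 1.8, 7.8]
finger_gap: 0.0118
[0.89910697 1.77203836 7.77725998] [67.02164356  0.35924973]
```

View pics/w28.png

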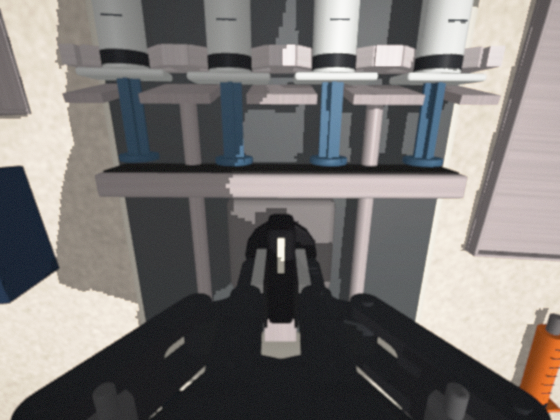

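```bash

for i in 1 2 3; do
case $i in
1) python3 -m inch '[[0,0,-1,0],[0,0,-1,0],[0,0,0,0]]' | grep -E "pos|force";;
2) python3 -m inch '[[0,0,-1,0],[0,0,-1,0],[0,0,0,0]]' | grep -E "pos|force";;
3) python3 -m inch '[[0,0,-1,0],[0,0,0,0]]' | grep -E "pos|force";;
esac; done
python3 - <<'E'
from h import *
s=status.state();print(s["force"],topump(s["position"]))
d=snap("wrist"); save(d,"w29.png")
E
```

```text
position: [0.6394, -0.1398, 0.1749]
force: [2.3, 1.7, 8.2]
position: [0.6375, -0.1398, 0.1749]
force: [3.7, 3.2, 7.5]
position: [0.6365, -0.1398, 0.175]
force: [3.7, 2.1, 7.4]
[3.68240754 2.14254503 7.41206343] [62.36586158  0.32062678]
```

View pics/w29.png

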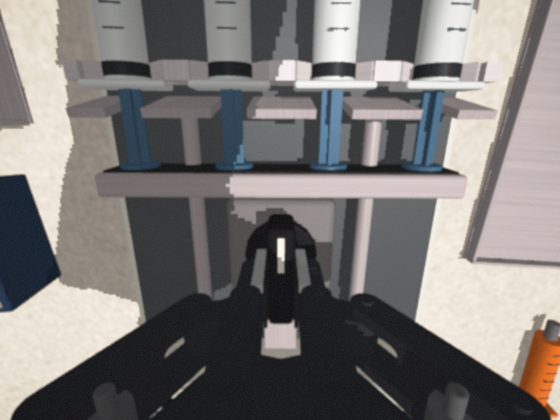

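```bash

python3 -m inch '[[0,0,-1,0],[0,0,0,0]]' | grep -E "pos|force"
python3 -m inch '[[0,0,-1,0],[0,0,0,0]]' | grep -E "pos|force"
python3 - <<'E'
from h import *
s=status.state();print(s["force"],topump(s["position"]))
E
```

```text
position: [0.6358, -0.1399, 0.1749]
force: [5.5, 2.9, 6.6]
position: [0.6356, -0.1399, 0.175]
force: [10.9, 3.0, 2.3]
[10.91205741  2.9730505   2.2627138 ] [61.44950514  0.31042699]
```

```bash

python3 -m inch '[[0,0,0,3],[0,0,0,6],[0,0,0,7],[0,0,0,7],[0,0,0,7],[0,0,0,7],[0,0,0,7],[0,0,0,7],[0,0,0,7],[0,0,0,7],[0,0,0,7],[0,0,0,7],[0,0,0,7],[0,0,0,7],[0,0,0,7],[0,0,0,7],[0,0,0,7],[0,0,0,3],[0,0,0,0]]'
python3 - <<'E'
from h import *
s=status.state();print(s["ft_torque"],s["force"],topump(s["position"])); go(pump(0,0),-30)
d=snap("wrist"); save(d,"w30.png")
E
```

```text
time_s: 47.87
position: [0.6344, -0.1406, 0.1751]
ee_rot: [[0.004, 0.9, -0.436], [-0.002, -0.436, -0.9], [-1.0, 0.004, 0.0]]
force: [0.4, -2.3, 8.5]
finger_gap: 0.0123
[-0.5366852  -0.10635986 -0.01790354] [ 0.4215046  -2.26691281  8.51016289] [60.23762832 -0.37159741]
shift [174.9 -54.7  26.9] yaw now -25.85 t 47.87
turn option -175.85 j6 1.68
turn option 4.15 j6 1.68
```

View pics/w30.png

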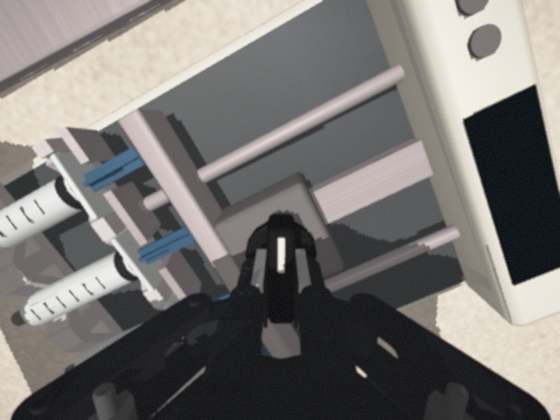

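```bash

python3 -m inch '[[0,0,0,2],[0,0,0,2],[0,0,0,0]]'|grep -E rot
python3 -c "
from h import *
s=status.state();print(s['ft_torque'],s['force'])"
python3 -m inch '[[0,0,0,2],[0,0,0,1],[0,0,0,0]]'|grep -E rot
python3 -c "
from h import *
s=status.state();print(s['ft_torque'],s['force']);go(pump(0,0),-30)"
```

```text
ee_rot: [[0.004, 0.868, -0.496], [-0.002, -0.496, -0.868], [-1.0, 0.004, 0.0]]
[-0.58965648  0.0126305  -0.03125721] [-0.29196015 -1.53780259  9.70597863]
ee_rot: [[0.004, 0.842, -0.54], [-0.002, -0.54, -0.842], [-1.0, 0.004, -0.0]]
[-0.49133388  0.09357039  0.09152478] [ 0.31866309 -3.07501643  9.75573691]
shift [174.9 -50.9  33.2] yaw now -32.69 t 48.42
turn option -2.69 j6 1.8
turn option 177.31 j6 1.8
```

```bash

python3 -m inch '[[0,0,0,2],[0,0,0,2],[0,0,0,0]]'|grep -E rot
python3 -c "
from h import *
s=status.state();print(s['ft_torque'],s['force'])"
python3 -m inch '[[0,0,0,2],[0,0,0,2],[0,0,0,0]]'|grep -E rot
python3 -c "
from h import *
s=status.state();print(s['ft_torque'],s['force']);go(pump(0,0),-30)
d=snap('wrist'); save(d,'w31.png')"
```

```text
ee_rot: [[0.004, 0.802, -0.598], [-0.002, -0.598, -0.802], [-1.0, 0.004, -0.0]]
[-0.53879422  0.14772969  0.76932124] [ 0.73738872 -2.67319738 10.3412501 ]
ee_rot: [[0.004, 0.759, -0.651], [-0.002, -0.651, -0.759], [-1.0, 0.004, -0.001]]
[-0.67888909  0.18983389  2.02523588] [-1.15378208 -3.65156712 10.4382426 ]
shift [175.  -45.8  39.9] yaw now -40.62 t 48.92
turn option -10.62 j6 1.94
turn option 169.38 j6 1.94
```

View pics/w31.png

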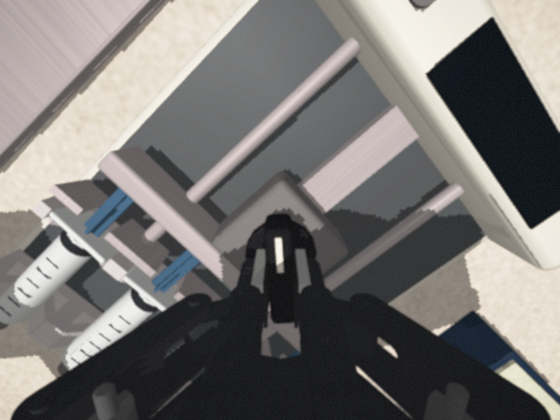

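```bash

python3 -m inch '[[0,0,0,0],[0,0,0,0],[0,0,0,0],[-10,0,0,0],[-25,0,0,0],[-30,0,0,0],[-25,0,0,0],[0,0,0,0],[0,0,0,0]]' 45
python3 - <<'E'
from h import *
d=snap("wrist"); save(d,"w32.png"); np.savez("pics/w32.npz",**d)
W=cloud(d)
m=np.zeros((420,560),bool); m[100:300,200:360]=1
m&=(W[...,2]>0.112)&(W[...,2]<0.13)
P=W[m]; r=cv2.minAreaRect((P[:,:2]*1000).astype(np.float32)); print(len(P),r,topump(np.array(r[0])/1e3))
go([r[0][0]/1e3,r[0][1]/1e3,0.172],-30)
E
```

```text
time_s: 49.72
position: [0.6337, -0.14, 0.2649]
ee_rot: [[0.003, 0.759, -0.651], [-0.001, -0.651, -0.759], [-1.0, 0.003, -0.001]]
force: [-0.7, -0.5, -1.7]
finger_gap: 0.0454
1166 ((636.183837890625, -139.70339965820312), (53.4411735534668, 14.054903984069824), 65.37557220458984) [62.00260611  0.47130417]
shift [91.4  2.1 -2. ] yaw now -40.62 t 49.77
turn option -10.62 j6 1.94
turn option 169.38 j6 1.94
```

View pics/w32.png

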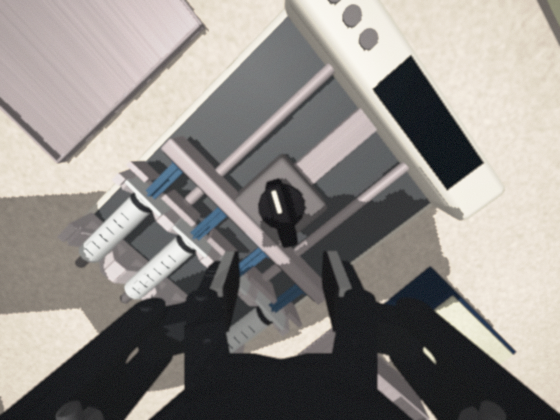

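```bash

python3 -m inch '[[0,0,0,-7],[0,0,0,-7],[0,0,0,-2],[0,0,0,0],[0,0,0,0]]'
python3 - <<'E'
from h import *
go([0.6362,-0.1399,0.171],-24.6)
E
```

```text
time_s: 50.18
position: [0.633, -0.1397, 0.2622]
ee_rot: [[-0.001, 0.908, -0.418], [0.001, -0.418, -0.908], [-1.0, -0.002, 0.0]]
force: [1.0, -0.3, 0.2]
finger_gap: 0.0451
shift [91.2  3.2 -1.2] yaw now -24.72 t 50.18
turn option -0.12 j6 1.66
turn option 179.88 j6 1.66
```

```bash

python3 -m inch '[[30,3,-1,0],[30,0,0,0],[20,0,0,0],[10,0,0,0],[0,0,0,0]]' | grep pos
python3 -m inch '[[0,0,0,0],[0,0,0,0],[0,0,0,0],[0,0,0,0],[0,0,0,0],[0,0,0,0]]' 5 120
python3 -m inch '[[0,0,0,2],[0,0,0,2],[0,0,0,2],[0,0,0,0]]'|grep -E rot
python3 -c "
from h import *
s=status.state();print(s['ft_torque'],s['force'])"
python3 -m inch '[[0,0,0,2],[0,0,0,2],[0,0,0,0]]'|grep -E rot
python3 -c "
from h import *
s=status.state();print(s['ft_torque'],s['force']);go(pump(0,0),-30)"
```

```text
position: [0.6354, -0.1398, 0.1708]
time_s: 51.1
position: [0.6357, -0.1397, 0.175]
ee_rot: [[-0.0, 0.909, -0.417], [0.0, -0.417, -0.909], [-1.0, -0.0, -0.0]]
force: [-11.9, 4.8, 13.3]
finger_gap: 0.0113
ee_rot: [[-0.0, 0.86, -0.511], [0.0, -0.511, -0.86], [-1.0, -0.0, 0.0]]
[0.78989785 2.25034327 0.02167664] [-10.72909479   4.5077517   13.99193722]
ee_rot: [[-0.0, 0.822, -0.57], [-0.0, -0.57, -0.822], [-1.0, -0.0, 0.0]]
[0.7601672  2.2647347  0.07602395] [-11.20652409   4.26052118  14.4449645 ]
shift [175.1 -49.7  36.3] yaw now -34.74 t 51.68
turn option -4.74 j6 1.84
turn option 175.26 j6 1.84
```

```bash

for k in 1 2 3; do
case $k in
1) python3 -m inch '[[0,0,0,2],[0,0,0,2],[0,0,0,0]]'|grep -E rot;;
2) python3 -m inch '[[0,0,0,2],[0,0,0,2],[0,0,0,0]]'|grep -E rot;;
3) python3 -m inch '[[0,0,0,2],[0,0,0,0]]'|grep -E rot;;
esac
python3 -c "
from h import *
s=status.state();print(s['ft_torque'],s['force'])"; done
python3 -c "
from h import *
d=snap('wrist'); save(d,'w33.png')"
```

```text
ee_rot: [[-0.0, 0.781, -0.625], [-0.0, -0.625, -0.781], [-1.0, 0.0, 0.0]]
[0.61370224 2.36961999 1.51021433] [-11.77750472   4.79411031  14.08143485]
ee_rot: [[-0.0, 0.736, -0.677], [-0.001, -0.677, -0.736], [-1.0, 0.0, 0.0]]
[0.4278286  2.42787987 2.73478269] [-12.40806759   2.17758465  14.21066752]
ee_rot: [[-0.0, 0.713, -0.701], [-0.001, -0.701, -0.713], [-1.0, 0.0, 0.001]]
[0.32606479 2.47288533 3.26432186] [-12.67009781   1.91078769  14.60919013]
```

View pics/w33.png

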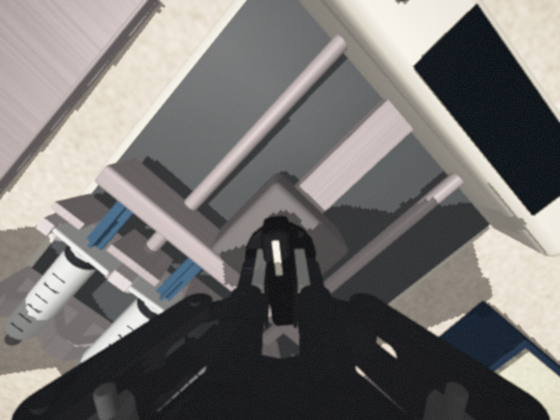

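```bash

python3 -m inch '[[0,0,0,0],[0,0,0,0],[0,0,0,0],[0,0,0,0],[-15,0,0,0],[-35,0,0,0],[-40,0,0,0],[0,0,0,0],[0,0,0,0]]' 45
python3 - <<'E'
from h import *
d=snap("wrist"); save(d,"w34.png"); np.savez("pics/w34.npz",**d)
W=cloud(d)
m=np.zeros((420,560),bool); m[100:300,200:360]=1
m&=(W[...,2]>0.115)&(W[...,2]<0.13)
P=W[m]; r=cv2.minAreaRect((P[:,:2]*1000).astype(np.float32)); print(len(P),r,topump(np.array(r[0])/1e3))
q=P[:,:2]-P[:,:2].mean(0);u=np.linalg.svd(q,full_matrices=False)[2][0];print(np.degrees(np.arctan2(u[1],u[0])))
for f in ("w1","w27","w32"):
    W=cloud(dict(np.load(f"pics/{f}.npz"))); P=W[(W[...,2]>0.115)&(W[...,2]<0.125)&m|((W[...,2]>0.115)&(W[...,2]<0.125))]
    c=np.median(P,0); P=P[np.linalg.norm(P[:,:2]-c[:2],axis=1)<0.035]
    q=P[:,:2]-P[:,:2].mean(0);u=np.linalg.svd(q,full_matrices=False)[2][0];print(f,len(P),np.degrees(np.arctan2(u[1],u[0]))%180, P[:,:2].mean(0))
E
```

```text
time_s: 53.15
position: [0.6373, -0.1405, 0.2655]
ee_rot: [[0.004, 0.712, -0.702], [-0.002, -0.702, -0.712], [-1.0, 0.004, -0.002]]
force: [0.0, -0.4, -0.6]
finger_gap: 0.0446
1128 ((636.1201782226562, -139.6093292236328), (53.522159576416016, 14.391496658325195), 65.05413055419922) [61.94066435  0.56651456]
65.22450887733311
w1 840 61.64115106273421 [ 0.61527485 -0.13872969]
w27 1221 1.290738885134383 [ 0.70717468 -0.13869976]
w32 1139 65.26569950358848 [ 0.63715632 -0.13837695]
```

View pics/w34.png

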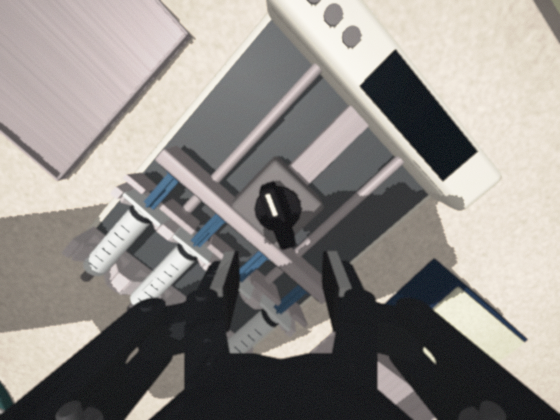

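```bash

python3 - <<'E'
from h import *
for f in ("w30","w31","w32","w33","w34"):
    im=cv2.imread(f"pics/{f}.png"); g=im.min(2)
    m=np.zeros_like(g); m[180:290,255:305]=(g[180:290,255:305]>150)
    n,l,st,c=cv2.connectedComponentsWithStats(m)
    i=1+np.argmax([s[4] if abs(cc[0]-278)<10 else 0 for s,cc in zip(st[1:],c[1:])])
    ys,xs=np.nonzero(l==i); r=cv2.fitLine(np.c_[xs,ys].astype(np.float32),cv2.DIST_L2,0,.01,.01).ravel()
    print(f,st[i],c[i],"tilt from vertical",np.degrees(np.arctan2(r[0],r[1])))
im=cv2.imread("pics/w33.png")[200:340,210:350]; cv2.imwrite("pics/z33.png",cv2.resize(im,None,fx=4,fy=4,interpolation=cv2.INTER_CUBIC))
E
```

```text
w30 [278 238   7  33 217] [280.85714286 253.2718894 ] tilt from vertical 178.92209
w31 [275 238   8  27 181] [278.4198895  250.52486188] tilt from vertical 3.1785421
w32 [255 224  35  41 425] [270.16       248.40235294] tilt from vertical 44.922012
w33 [272 241   9  22 154] [276.08441558 251.49350649] tilt from vertical 7.555641
w34 [255 230  36  36 471] [269.8492569  250.27176221] tilt from vertical 48.325333
```

View pics/z33.png

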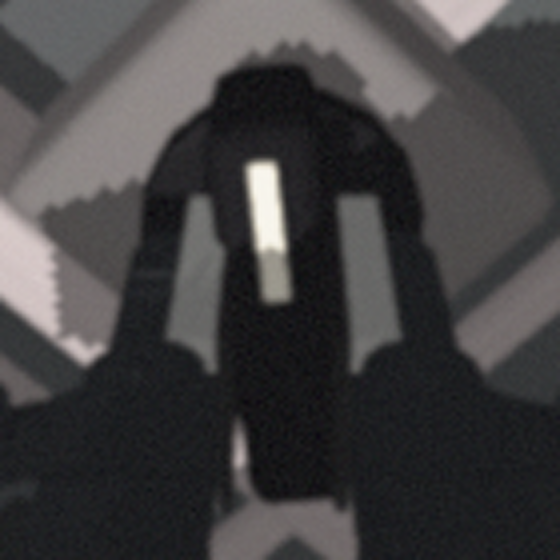

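```bash

cat >> h.py <<'E'
def mark(d,z=0.121):
    """knob bar angle (world deg) from white mark on its top, rays onto plane z"""
    g=d["color"].min(2); m=np.zeros(g.shape,np.uint8); m[170:300,250:310]=(g[170:300,250:310]>150)
    n,l,st,c=cv2.connectedComponentsWithStats(m)
    out=[]
    for i in range(1,n):
        if st[i,4]<40: continue
        ys,xs=np.nonzero(l==i); Q=np.array([plane(d,x,y,z)[:2] for x,y in zip(xs,ys)])
        q=Q-Q.mean(0); s=np.linalg.svd(q,full_matrices=False); u=s[2][0]
        out.append((st[i].tolist(),round(float(np.degrees(np.arctan2(u[1],u[0]))%180),1),(s[1]/np.sqrt(len(q))*1000).round(1)))
    return out
E
python3 - <<'E'
from h import *
d32=dict(np.load("pics/w32.npz"));d34=dict(np.load("pics/w34.npz"))
print("w32",mark(d32)); print("w34",mark(d34)); print("w1",mark(dict(np.load("pics/w1.npz"))));print("w27",mark(dict(np.load("pics/w27.npz"))))
# recompute saved loaded pictures: build camera pose from TCP-relative extrinsics of w34
P34=np.array([0.6373,-0.1405,0.2655]); R34=np.array([[0.004,0.712,-0.702],[-0.002,-0.702,-0.712],[-1.0,0.004,-0.002]])
Rc=d34["R"]@R34; tc=d34["R"]@P34+d34["t"]
def fake(name,P,R):
    P=np.array(P);R=np.array(R)
    return dict(color=cv2.cvtColor(cv2.imread("pics/"+name),cv2.COLOR_BGR2RGB),intrinsics=d34["intrinsics"],R=Rc@R.T,t=tc-Rc@R.T@P)
print("w3",mark(fake("w3.png",[0.6133,-0.1402,0.1744],[[-0.004,-0.117,0.993],[-0.001,0.993,0.117],[-1,0,-0.004]])))
print("w30",mark(fake("w30.png",[0.6344,-0.1406,0.1751],[[0.004,0.9,-0.436],[-0.002,-0.436,-0.9],[-1,0.004,0]])))
print("w31",mark(fake("w31.png",[0.6344,-0.1406,0.175],[[0.004,0.759,-0.651],[-0.002,-0.651,-0.759],[-1,0.004,0]])))
print("w33",mark(fake("w33.png",[0.6357,-0.1397,0.175],[[0,0.713,-0.701],[-0.001,-0.701,-0.713],[-1,0,0.001]])))
E
```

```text
w32 [([272, 191, 10, 22, 104], 65.3, array([5.2, 1. ])), ([250, 219, 40, 46, 520], 90.3, array([13.5,  3.1]))]
w34 [([296, 170, 14, 13, 93], 93.4, array([3.1, 1.7])), ([266, 194, 11, 22, 103], 64.8, array([5.2, 1. ])), ([250, 225, 41, 41, 555], 90.1, array([11.9,  3. ]))]
w1 [([303, 170, 7, 11, 44], 82.3, array([2.7, 1.2])), ([278, 182, 4, 20, 76], 60.7, array([5.1, 1. ])), ([250, 204, 30, 46, 396], 86.8, array([12.8,  2.9])), ([284, 234, 13, 10, 74], 2.1, array([3.5, 1.7]))]
w27 [([250, 170, 60, 6, 237], 93.1, array([11.6,  0.9])), ([279, 197, 6, 20, 91], 1.1, array([4.5, 1. ])), ([250, 248, 60, 52, 966], 17.8, array([17.7, 16. ]))]
w3 [([250, 176, 60, 28, 1327], 90.1, array([7.7, 2.9])), ([279, 243, 8, 16, 107], 7.0, array([2.3, 0.9]))]
w30 [([278, 238, 7, 33, 217], 63.2, array([4.8, 0.9]))]
w31 [([303, 179, 7, 14, 52], 54.2, array([1.4, 0.7])), ([275, 238, 8, 27, 181], 52.1, array([3.9, 0.9]))]
w33 [([300, 176, 10, 19, 107], 45.5, array([1.8, 1.1])), ([272, 241, 9, 22, 154], 51.9, array([3.3, 1. ]))]
```

```bash

python3 -m inch '[[0,0,0,-7],[0,0,0,-7],[0,0,0,-6],[0,0,0,0],[0,0,0,0]]' 45 80 | grep rot
python3 - <<'E'
from h import *
go([0.6362,-0.1399,0.173],-24.8)
E
```

```text
ee_rot: [[-0.002, 0.908, -0.42], [0.001, -0.42, -0.908], [-1.0, -0.002, 0.0]]
shift [89.   0.1 -0.2] yaw now -24.81 t 53.62
turn option -0.01 j6 1.66
turn option 179.99 j6 1.66
```

```bash

python3 -m inch '[[30,0,0,0],[30,0,0,0],[20,0,0,0],[9,0,0,0],[0,0,0,0],[0,0,0,0]]' | grep pos
python3 -m inch '[[0,0,0,0],[0,0,0,0],[0,0,0,0],[0,0,0,0],[0,0,0,0],[0,0,0,0]]' 5 80
python3 -m inch '[[0,0,0,2],[0,0,0,2],[0,0,0,2],[0,0,0,2],[0,0,0,2],[0,0,0,0],[0,0,0,0]]'|grep -E rot
python3 -c "
from h import *
s=status.state();print(s['ft_torque'],s['force'])
d=snap('wrist');print(mark(d));go(pump(0,0),-35)"
```

```text
position: [0.6366, -0.1402, 0.1745]
time_s: 54.62
position: [0.6356, -0.1397, 0.1757]
ee_rot: [[-0.0, 0.909, -0.417], [0.0, -0.417, -0.909], [-1.0, -0.0, -0.0]]
force: [-11.1, 3.7, 14.7]
finger_gap: 0.012
ee_rot: [[-0.0, 0.823, -0.568], [0.0, -0.568, -0.823], [-1.0, -0.0, 0.0]]
[ 0.75130679  2.22259766 -0.02787078] [-10.43000903   4.03863901  15.19423711]
[([277, 240, 7, 28, 182], 54.3, array([4. , 0.9]))]
shift [175.8 -49.7  36.2] yaw now -34.63 t 55.25
turn option -179.63 j6 1.83
turn option 0.37 j6 1.83
```

```bash

python3 -m inch '[[0,0,0,0],[0,0,0,0],[0,0,0,0],[0,0,0,0],[0,0,0,0]]' 45 | grep gap
python3 -c "
from h import *
s=status.state();print(s['ft_torque'],s['force'])
d=snap('wrist');print(mark(d))"
python3 -m inch '[[-15,0,0,0],[-35,0,0,0],[-40,0,0,0],[0,0,0,0],[0,0,0,0]]' | grep pos
python3 -c "
from h import *
d=snap('wrist');print(mark(d))"
```

```text
finger_gap: 0.0447
[-0.02181521 -0.02177535  0.03647697] [-0.18488026  0.27896531 -0.09053206]
[([266, 242, 12, 29, 198], 64.6, array([4.2, 1. ])), ([250, 290, 9, 10, 50], 82.7, array([1.6, 0.9]))]
position: [0.6372, -0.1405, 0.2662]
[([299, 170, 11, 16, 95], 83.1, array([3.2, 1.6])), ([271, 192, 8, 23, 101], 64.9, array([5.1, 1. ])), ([250, 224, 31, 41, 382], 89.4, array([11.4,  3. ]))]
```

```bash

python3 -c "
from h import *
go([0.6358,-0.1401,0.172],-34.6)"
python3 -m inch '[[30,0.5,0,0],[30,0,0,0],[24,0,0,0],[9,0,0,0],[0,0,0,0],[0,0,0,0]]' 26 | grep -E "pos|force|gap"
python3 -m inch '[[0,0,0,4],[0,0,0,4],[0,0,0,4],[0,0,0,3],[0,0,0,0]]' | grep -E "rot|force"
python3 -c "
from h import *
s=status.state();print(s['ft_torque'],s['force'])
d=snap('wrist');print(mark(d));go([0.6358,-0.1401,0.172],-35)"
```

```text
shift [92.4 -0.9  0.4] yaw now -34.61 t 56.18
turn option -0.01 j6 1.83
turn option 179.99 j6 1.83
position: [0.6364, -0.1403, 0.1704]
force: [0.4, -0.0, 1.2]
finger_gap: 0.026
ee_rot: [[-0.003, 0.645, -0.764], [0.0, -0.764, -0.645], [-1.0, -0.002, 0.002]]
force: [-6.7, -0.7, 3.2]
[-0.14878491  1.354463    0.1342845 ] [-6.72612431 -0.73034253  3.1915322 ]
[([296, 170, 14, 26, 215], 38.8, array([2.5, 1.5])), ([255, 247, 16, 21, 148], 69.2, array([3., 1.])), ([256, 293, 12, 7, 53], 106.0, array([1.5, 0.9]))]
shift [-1.2 -0.2 -0.3] yaw now -49.68 t 57.15
turn option -14.68 j6 2.1
turn option 165.32 j6 2.1
```

```bash

python3 -m inch '[[0,0,0,3],[0,0,0,3],[0,0,0,0],[0,0,0,0]]' | grep -E "rot|force"
python3 -c "
from h import *
s=status.state();print(s['ft_torque'],s['force'])
d=snap('wrist');print(mark(d));save(d,'w40.png',(200,180,360,320),5)"
```

```text
ee_rot: [[-0.003, 0.564, -0.826], [0.0, -0.826, -0.564], [-1.0, -0.002, 0.003]]
force: [-8.8, -0.6, 4.8]
[-0.17672881  1.72933303  0.11156285] [-8.84571165 -0.60246418  4.79315586]
[([291, 170, 19, 26, 334], 47.1, array([2.7, 2. ])), ([255, 247, 14, 17, 124], 62.9, array([2.5, 1. ])), ([256, 292, 16, 8, 81], 105.9, array([2., 1.]))]
```

View pics/w40.png

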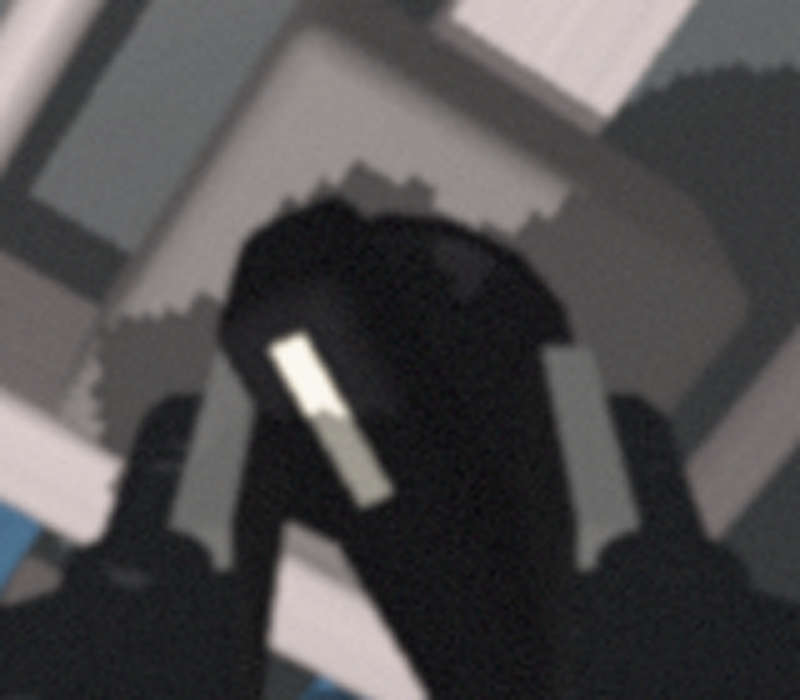

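```bash

python3 -m inch '[[0,0,0,3],[0,0,0,3],[0,0,0,0],[0,0,0,0]]' | grep -E "rot|force"
python3 -c "
from h import *
s=status.state();print(s['ft_torque'],s['force'])
d=snap('wrist');print(mark(d));save(d,'w41.png',(200,180,360,320),5)"
python3 -m inch '[[0,0,0,3],[0,0,0,3],[0,0,0,0],[0,0,0,0]]' | grep -E "rot|force"
python3 -c "
from h import *
s=status.state();print(s['ft_torque'],s['force'])
d=snap('wrist');print(mark(d));save(d,'w42.png',(200,180,360,320),5)"
```

```text
ee_rot: [[-0.003, 0.475, -0.88], [0.0, -0.88, -0.475], [-1.0, -0.002, 0.003]]
force: [-8.8, -1.3, 4.2]
[-0.06084243  1.83256854  0.20508845] [-8.78539163 -1.31366428  4.15795043]
[([286, 170, 24, 26, 440], 74.1, array([3. , 2.3])), ([254, 247, 14, 15, 109], 57.7, array([2.1, 1. ])), ([256, 291, 17, 9, 100], 101.2, array([2.1, 1.1]))]
ee_rot: [[-0.004, 0.382, -0.924], [-0.0, -0.924, -0.382], [-1.0, -0.001, 0.003]]
force: [-11.0, -1.5, 5.1]
[-0.20812884  2.12007496  1.85083332] [-11.00118413  -1.5407687    5.05521672]
[([280, 170, 30, 24, 533], 94.5, array([3.5, 2.4])), ([252, 249, 11, 10, 70], 65.6, array([1.5, 0.9])), ([255, 291, 19, 9, 117], 100.0, array([2.3, 1.2]))]
```

View pics/w42.png

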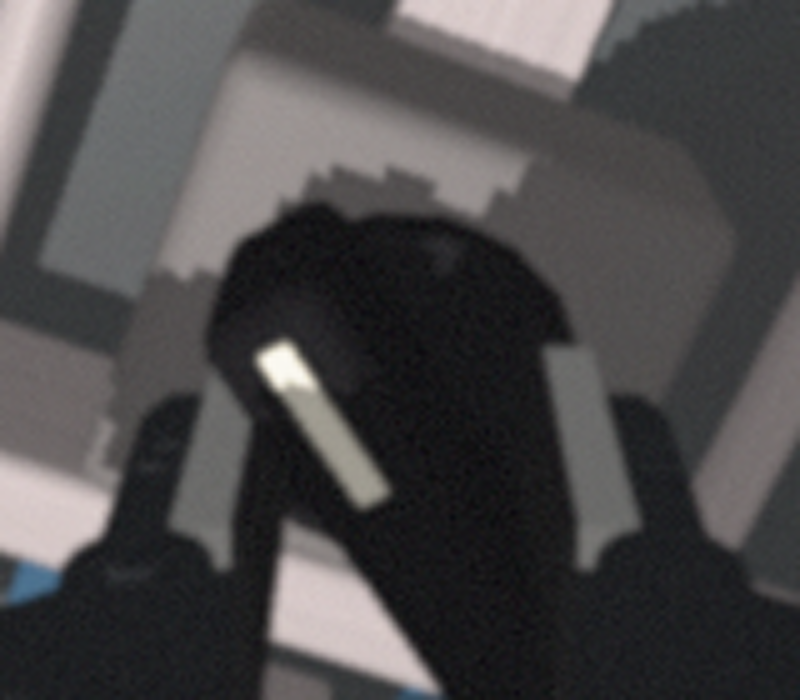

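```bash

sed -i 's/>150)$/>90)/' h.py
cat > bar.py <<'E'
from h import *
import sys
s=status.state(); d=snap('wrist'); 
g=d["color"].min(2).astype(int); mm=np.zeros(g.shape,np.uint8); mm[225:300,240:310]=(g[225:300,240:310]>int(sys.argv[1]) if len(sys.argv)>1 else g[225:300,240:310]>100)
n,l,st,c=cv2.connectedComponentsWithStats(mm)
print("torque z",s['ft_torque'][2].round(2),"F",s['force'].round(1))
for i in range(1,n):
    if st[i,4]<60: continue
    ys,xs=np.nonzero(l==i); Q=np.array([plane(d,x,y,.121)[:2] for x,y in zip(xs,ys)]); q=Q-Q.mean(0); S=np.linalg.svd(q,full_matrices=False); u=S[2][0]
    print(st[i].tolist(),np.degrees(np.arctan2(u[1],u[0])).round(1)%180,(S[1]/len(q)**.5*1e3).round(1))
E
python3 bar.py
python3 -m inch '[[0,0,0,-3],[0,0,0,-2],[0,0,0,0]]' | grep -E "rot|force"
python3 bar.py
python3 -m inch '[[0,0,0,-3],[0,0,0,-2],[0,0,0,0]]' | grep -E "rot|force"
python3 bar.py
python3 -m inch '[[0,0,0,-5],[0,0,0,-5],[0,0,0,0]]' | grep -E "rot|force"
python3 bar.py
```

```text
torque z 1.88 F [-10.6  -1.4   5.4]
[240, 225, 12, 10, 68] 162.9 [1.5 0.9]
[251, 248, 26, 33, 263] 52.900000000000006 [5.4 1. ]
[240, 257, 9, 36, 197] 17.599999999999994 [4.8 0.9]
[255, 285, 20, 15, 195] 75.2 [2.5 1.9]
ee_rot: [[-0.004, 0.462, -0.887], [0.0, -0.887, -0.462], [-1.0, -0.002, 0.003]]
force: [-9.1, 0.9, 4.2]
torque z 0.34 F [-9.1  0.9  4.2]
[240, 225, 12, 15, 98] 5.199999999999989 [2. 1.]
[253, 247, 25, 34, 270] 54.900000000000006 [5.4 1. ]
[240, 254, 9, 39, 219] 21.599999999999994 [5.2 0.9]
[255, 285, 19, 15, 189] 74.3 [2.4 1.9]
ee_rot: [[-0.001, 0.537, -0.844], [0.0, -0.844, -0.537], [-1.0, -0.001, 0.001]]
force: [-4.8, -0.6, 0.9]
torque z 0.1 F [-4.8 -0.6  0.9]
[240, 225, 12, 16, 131] 18.900000000000006 [2.2 1.1]
[256, 247, 21, 35, 269] 55.099999999999994 [5.3 1. ]
[240, 251, 10, 42, 236] 25.69999999999999 [5.4 0.9]
[255, 286, 16, 14, 141] 68.9 [2.1 1.6]
ee_rot: [[-0.0, 0.676, -0.737], [0.0, -0.737, -0.676], [-1.0, -0.0, -0.0]]
force: [-1.9, 0.4, -0.5]
torque z 0.01 F [-1.9  0.4 -0.5]
[240, 225, 13, 20, 171] 28.5 [2.8 1.2]
[291, 225, 19, 7, 73] 123.9 [2.  0.7]
[257, 247, 20, 35, 272] 62.099999999999994 [5.3 1. ]
[240, 250, 10, 43, 253] 35.0 [5.7 1. ]
[255, 288, 13, 12, 113] 63.099999999999994 [1.8 1.5]
```

```bash

python3 -m inch '[[0,0,0,-2],[0,0,0,-2],[0,0,0,0]]' | grep -E "rot|force"
python3 bar.py | grep -E "torque|247|246|248"
python3 -m inch '[[0,0,0,-2],[0,0,0,-2],[0,0,0,0]]' | grep -E "rot|force"
python3 bar.py | grep -E "torque|247|246|248"
```

```text
ee_rot: [[0.0, 0.723, -0.691], [-0.0, -0.691, -0.723], [-1.0, 0.0, -0.0]]
force: [-0.8, -0.3, -0.3]
torque z 0.03 F [-0.8 -0.3 -0.3]
[258, 246, 18, 35, 275] 64.5 [5.2 1.1]
ee_rot: [[0.0, 0.769, -0.639], [-0.0, -0.639, -0.769], [-1.0, 0.0, -0.0]]
force: [0.4, -0.4, 1.2]
torque z 0.01 F [ 0.4 -0.4  1.2]
```

```bash

python3 -m inch '[[-15,0,0,0],[-35,0,0,0],[-40,0,0,0],[0,0,0,0],[0,0,0,0]]' | grep pos
cat > kn.py <<'E'
from h import *
d=snap("wrist"); W=cloud(d)
m=np.zeros((420,560),bool); m[100:300,200:360]=1
m&=(W[...,2]>0.115)&(W[...,2]<0.13)
P=W[m]; r=cv2.minAreaRect((P[:,:2]*1000).astype(np.float32))
q=P[:,:2]-P[:,:2].mean(0);u=np.linalg.svd(q,full_matrices=False)[2][0]
a=np.degrees(np.arctan2(u[1],u[0]))%180
print("knob",np.round(r[0],1),np.round(r[1],1),a.round(2),"theta if bar||x at 0:",np.radians(181.04-a).round(3),topump(np.array(r[0])/1e3).round(1),"t",status.state()["time_s"])
E
python3 kn.py
python3 -m inch '[[0,0,0,0],[0,0,0,0],[0,0,0,0],[0,0,0,0],[0,0,0,0],[0,0,0,0],[0,0,0,0],[0,0,0,0],[0,0,0,0],[0,0,0,0],[0,0,0,0],[0,0,0,0]]' | grep time
python3 kn.py
```

```text
position: [0.6376, -0.1407, 0.2633]
knob [ 636.2 -139.7] [53.2 14.2] 65.18 theta if bar||x at 0: 2.022 [62.   0.4] t 60.3167
time_s: 61.32
knob [ 636.2 -139.6] [53.2 14.2] 65.33 theta if bar||x at 0: 2.02 [62.   0.5] t 61.3667
```

```bash

python3 -m inch '[[0,0,0,-5],[0,0,0,-5],[0,0,0,-5],[0,0,0,0],[0,0,0,0]]' 45 100 | grep rot
python3 -c "
from h import *
go([0.6358,-0.1400,0.172],-25)"
```

```text
ee_rot: [[0.0, 0.908, -0.419], [-0.0, -0.419, -0.908], [-1.0, 0.0, 0.0]]
shift [89.1 -1.1  0. ] yaw now -24.77 t 61.78
turn option -179.77 j6 1.66
turn option 0.23 j6 1.66
```

```bash

python3 -m inch '[[30,-1,0,0],[30,0,0,0],[20,0,0,0],[9,0,0,0],[0,0,0,0],[0,0,0,0]]' | grep pos
python3 -m inch '[[0,0,0,0],[0,0,0,0],[0,0,0,0],[0,0,0,0],[0,0,0,0]]' 5 100 | grep force
python3 -m inch '[[0,0,0,3],[0,0,0,3],[0,0,0,3],[0,0,0,3],[0,0,0,3],[0,0,0,3],[0,0,0,2],[0,0,0,0],[0,0,0,0],[0,0,0,0],[0,0,0,0],[0,0,0,0],[0,0,0,0],[0,0,0,0],[0,0,0,0],[0,0,0,0],[0,0,0,0],[0,0,0,0],[0,0,0,0],[0,0,0,0]]'|grep rot
python3 bar.py
python3 -m inch '[[0,0,0,0],[0,0,0,0],[0,0,0,0],[0,0,0,0],[0,0,0,0],[0,0,0,0],[0,0,0,0],[0,0,0,0],[0,0,0,0],[0,0,0,0],[0,0,0,0],[0,0,0,0],[0,0,0,0],[0,0,0,0],[0,0,0,0],[0,0,0,0],[0,0,0,0],[0,0,0,0],[0,0,0,0],[0,0,0,0]]'|grep rot
python3 bar.py
python3 -m inch '[[0,0,0,-3],[0,0,0,-3],[0,0,0,-3],[0,0,0,0]]'|grep rot
python3 bar.py
```

```text
position: [0.6361, -0.1401, 0.1727]
force: [-9.3, 3.8, 13.7]
ee_rot: [[0.0, 0.714, -0.7], [-0.001, -0.7, -0.714], [-1.0, 0.001, 0.0]]
torque z 3.09 F [-10.2   1.4  16.6]
[240, 225, 22, 23, 269] 11.900000000000006 [3.4 1.8]
[271, 241, 11, 35, 267] 51.69999999999999 [5.1 1.1]
[253, 250, 11, 41, 255] 41.599999999999994 [5.4 1.1]
[297, 250, 12, 40, 219] 51.80000000000001 [5.8 1.1]
ee_rot: [[0.0, 0.714, -0.7], [-0.001, -0.7, -0.714], [-1.0, 0.001, 0.0]]
torque z 3.13 F [-9.2  1.2 15.5]
[240, 225, 22, 23, 268] 11.599999999999994 [3.4 1.8]
[271, 241, 11, 35, 267] 51.5 [5.1 1.1]
[253, 250, 11, 41, 259] 41.900000000000006 [5.5 1.1]
[297, 251, 12, 40, 223] 51.400000000000006 [6.  1.1]
ee_rot: [[0.0, 0.815, -0.579], [-0.0, -0.579, -0.815], [-1.0, 0.001, 0.0]]
torque z 0.31 F [-9.2  2.7 14.5]
[240, 225, 24, 25, 284] 22.5 [3.7 1.8]
[276, 241, 9, 35, 281] 54.900000000000006 [5.  1.1]
[253, 250, 12, 40, 270] 47.69999999999999 [5.5 1.2]
```

```bash

python3 -m inch '[[0,0,0,0],[0,0,0,0],[0,0,0,0],[0,0,0,0],[-15,0,0,0],[-35,0,0,0],[-40,0,0,0],[0,0,0,0],[0,0,0,0]]' 45 | grep -E "time|pos"
python3 kn.py
```

```text
time_s: 67.27
position: [0.6368, -0.1404, 0.2642]
knob [ 636.2 -139.8] [53.8 14.1] 65.13 theta if bar||x at 0: 2.023 [62.   0.4] t 67.3167
```

```bash

python3 -m inch '[[-20,0,0,-7],[0,0,0,-7],[0,0,0,-7],[0,0,0,-7],[0,0,0,-7],[0,0,0,-7],[0,0,0,-7],[0,0,0,-7],[0,0,0,-7],[0,0,0,-7],[0,0,0,-7],[0,0,0,-7],[0,0,0,-7],[0,0,0,-7],[0,0,0,-7],[0,0,0,-7],[0,0,0,-7],[0,0,0,-7]]' | grep -E "rot|pos"
python3 -m inch '[[-10,0,-30,0],[0,0,-30,0],[0,0,-30,0],[0,0,-30,0],[0,0,-10,0],[0,0,0,0],[0,0,0,0]]' | grep -E "time|pos"
python3 - <<'E'
from h import *
d=snap("wrist"); save(d,"w50.png")
for c in (-87,-29,29,87): print(c); prof(d,c)
W=cloud(d); M=W[(W[...,2]>0.0805)&(W[...,2]<0.086)&(W[...,0]>0.57)&(W[...,0]<0.625)]
Q=np.array([topump(p) for p in M]); print("pusher x by y",[(y,Q[np.abs(Q[:,1]-y)<8,0].min().round(1)) for y in (-87,-29,29,87) if (np.abs(Q[:,1]-y)<8).any()])
d=snap("scene"); save(d,"s50.png")
E
```

```text
position: [0.6356, -0.1399, 0.2804]
ee_rot: [[-0.002, -0.013, 1.0], [0.001, 1.0, 0.013], [-1.0, 0.001, -0.002]]
time_s: 69.4
position: [0.506, -0.141, 0.2916]
-87
-140 79 ztop 0.0722 | -134 69 ztop 0.0719 | -128 83 ztop 0.0774 | -122 79 ztop 0.0786 | -116 77 ztop 0.0789 | -110 75 ztop 0.0786 | -104 72 ztop 0.0789 | -98 70 ztop 0.0785 | -92 72 ztop 0.0787 | -86 72 ztop 0.0788 | -80 62 ztop 0.0789 | -74 73 ztop 0.0788 | -68 62 ztop 0.0783 | -62 66 ztop 0.0789 | -56 61 ztop 0.0786 | -50 61 ztop 0.0785 | -44 65 ztop 0.0787 | -38 60 ztop 0.0791 | -32 31 ztop 0.0798 | -26 48 ztop 0.0725 | -20 59 ztop 0.0724 | -14 52 ztop 0.0726 | -8 53 ztop 0.0729 | -2 50 ztop 0.0719 | 4 53 ztop 0.0724 | 10 99 ztop 0.0787 | 16 65 ztop 0.084 | 22 32 ztop 0.084 | 28 4 ztop 0.0837 | 
x range on axis -140.9 29.0
-29
-140 70 ztop 0.072 | -134 75 ztop 0.0727 | -128 75 ztop 0.078 | -122 82 ztop 0.0786 | -116 71 ztop 0.0789 | -110 72 ztop 0.0787 | -104 72 ztop 0.079 | -98 74 ztop 0.0789 | -92 69 ztop 0.0789 | -86 72 ztop 0.0786 | -80 70 ztop 0.0792 | -74 70 ztop 0.079 | -68 61 ztop 0.0787 | -62 66 ztop 0.0791 | -5
[... 1018 characters left out ...]
-128 79 ztop 0.0779 | -122 74 ztop 0.0787 | -116 84 ztop 0.0793 | -110 77 ztop 0.0788 | -104 73 ztop 0.0794 | -98 72 ztop 0.079 | -92 71 ztop 0.079 | -86 71 ztop 0.0787 | -80 66 ztop 0.0789 | -74 70 ztop 0.079 | -68 62 ztop 0.0785 | -62 69 ztop 0.0793 | -56 58 ztop 0.0786 | -50 67 ztop 0.0789 | -44 59 ztop 0.079 | -38 65 ztop 0.0791 | -32 21 ztop 0.0794 | -26 51 ztop 0.0725 | -20 58 ztop 0.0729 | -14 52 ztop 0.0732 | -8 53 ztop 0.0725 | -2 54 ztop 0.0726 | 4 50 ztop 0.0726 | 10 101 ztop 0.079 | 16 64 ztop 0.0843 | 22 29 ztop 0.0842 | 28 4 ztop 0.0834 | 
x range on axis -140.7 28.7
pusher x by y [(-87, np.float64(16.3)), (-29, np.float64(16.2)), (29, np.float64(16.2)), (87, np.float64(16.2))]
```

View pics/w50.png

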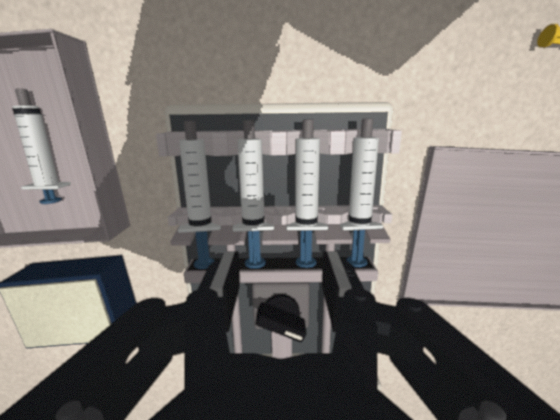

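View pics/s50.png

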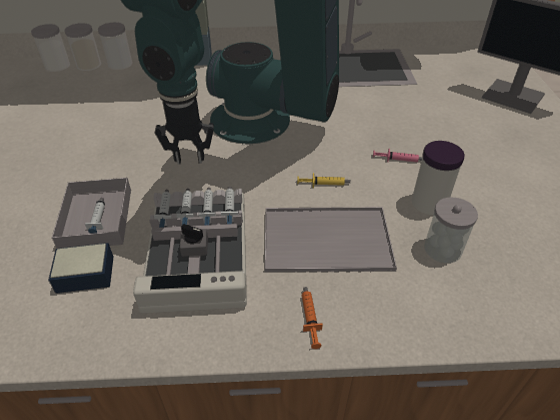

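```bash
python3 -c "
from plant import order,status
print(order.finish_job()); print(status.state()['time_s'])"
```

```text
the job is handed in; nothing more can be done
None
the job is handed in; nothing more can be done
```

The syringes are changed and the job is handed in, but I can't confirm the clamp knob rests at its full 2.2 rad.

I loosened the knob and slid the carriage back to its stop. The one spent syringe, from channel 0, went into the waste dish. I laid all four full syringes in channels 0 to 3, turning two of them end for end. Then I pushed the pusher up until the force rose to about 11 N and tightened the knob. This took about 70 s.

**Last checks that agreed:**
- **Syringes:** all four lie level, with barrel tops reading about 79 mm against 78 mm expected. Their flanges are down in the slot and they are pushed home.
- **Pusher:** its face measured about 16–17 mm along the pump at all four plungers, so the carriage reads about 0.027, as expected.
- **Surroundings:** the spent syringe is in the dish, and the look-alikes and bystanders look undisturbed in the last scene picture.

**Check that did not fully agree:** I turned the knob against its tight stop four times, three of them with 2 to 3 N m. Each time I let go, it sprang back about 10°. It came to rest at about 2.02 rad by my estimate. That is above the 1.9 that clamps it firmly, but about 4° looser than where it started. I handed it in like that because further turning did not change where it settled.

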